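# Show the bell from the display case

## Task

A customer wants to see the little brass bell: raise the glazed lid of the display case until its folding stay goes over centre and locks, and let go so that the lid rests on the stay. Take the bell out and stand it upright in the green-lined viewing tray, without dropping it. Then close the case: ease the lid up off its lock by drawing the knee of the stay up and towards the front of the case until it folds, take the lid and lower it until it is fully shut without letting it drop, and leave all the other goods where they stand.

Things in the scene. Friction and masses are not known exactly. Their poses are not given: they have to be found in the camera images.
- case: Dark wooden display case with a glazed hinged lid, fixed. 230 (x) x 340 (y) mm, rim 85 mm above the table, walls 12 mm, blue-lined floor 18 mm above the table. Origin: centre of its underside; x points from its front to its hinged back (roughly to the robot's left), z up. Three small goods stand in a row 50 mm behind the centre, 80 mm apart; a compass lies nearer the front.
- lid_hinge (a point): Middle of the lid's hinge line, on the back top edge of the case (115 mm behind its centre, 85 mm up). The line runs along the case's y axis.
- lid (a joint): Lid angle, rad: 0 shut; 1.27 resting on the locked stay; 1.32 its highest, where the stay is straight (reached as it goes over centre either way). Raised to 1.32 and let go, it settles to 1.27 by itself as a spring throws the knee over. With the stay folded, the stiff hinge holds it above about 1.0; lower down it falls unless held.
- lid_knob (a point): Centre of the brass ball knob, 24 mm across, 24 mm out from the middle of the lid's front edge: 254 mm from the hinge line, and 9 mm above the hinge line's level when the lid is shut. The lid: wooden frame 18 mm thick with a clear pane, 230 mm from hinge to front edge, 0.46 kg. Raising it takes about 3 N here.
- stay_pivot (a point): Lower pivot of the stay, fixed to the case inside its +y end wall (the end nearer the robot): 80 mm in front of the hinge line, 40 mm below it, 135 mm along the case's y axis. The stay moves in the upright plane through this point, across the hinge line.
- stay_knee (a point): Centre of the stay's knee: round brass hub, 18 mm across, 16 mm wide along the case's y with flat ends, joining two flat steel arms; it turns about stay_pivot at 103 mm radius. In mm in front of / above the hinge line: 45/57 locked, close in front of the open lid; 60/61 straight; 100/61 folded with the lid at 1.15 rad. Drawing it over centre takes about 6 N and lifts the lid 0.05 rad.
- knee (a joint): Angle of the stay's knee, rad: 0 folded away with the lid shut, 2.63 straight (dead centre), 3.05 against its stop, over centre and locked. Its spring urges it towards the lock; folded back to 2.2 or less it stays folded, short of that it springs back to the lock.
- bell: Small hand bell, 60 mm tall: brass bell 42 mm across at its mouth and 32 mm high, with a slim wooden handle above it. 0.12 kg. Origin: centre of its underside; z along the handle. It stands in one of the three places of the row, under the open lid, so that a tool held upright strikes the lid.
- bell_grip (a point): The middle of the bell's handle, 48 mm above its underside, where it is 14 mm thick.
- tray: Wooden viewing tray, fixed, 130 (x) x 180 (y) mm with a rim 14 mm high and 8 mm thick; the green floor is 6 mm above the table. Origin: centre of its underside.
- pot: Bystander in the case's row: white and blue porcelain pot with a lid, 40 mm across, 46 mm tall. Origin: centre of its underside.
- scent: Bystander in the case's row: green glass scent bottle with a brass stopper, 36 mm across, 48 mm tall. Origin: centre of its underside.
- compass: Bystander lying in the front half of the case: brass pocket compass, 54 mm across, 13 mm high. Origin: centre of its underside.
- candlestick: Bystander: brass candlestick, 170 mm tall, foot 90 mm across. Origin: centre of its underside.
- mortar: Bystander: brass mortar, 84 mm across, 75 mm tall. Origin: centre of its underside.
- jar: Bystander: amber glass jar, 60 mm across, 90 mm tall. Origin: centre of its underside.
- book: Bystander: red book lying flat, 125 x 185 x 28 mm. Origin: centre of its underside.
Not all that is in view belongs to the job. Of the things shaped like the tray, the wooden one is meant.

How it is judged:
By the outcome, as a careful person would: the job done as asked, in the order asked, and still so for the second after the job is handed in, with the robot touching nothing.
It also fails if it takes over 72 s, if anything falls off the work surface, if the arm or the gripper's body presses on something with over 40 N, if the wrist force passes 120 N, or if a joint passes its speed limit or range.

## Robot

A 7-joint arm with a two-finger parallel gripper is mounted at the origin on the work surface. World frame = base frame: x ahead of the robot, y to its left, z up, the work surface at z = 0. Lengths are in m, angles in degrees, forces in N, time in s.
With the tool pointing down it reaches from about 0.425 to 0.875 m from the base axis. Payload 4.7 kg.
Tool frame: the origin (TCP) lies at the very end of the fingers, on their centre line; the grasp point (between the pads) lies 19 mm behind it (bot.grip_point_offset is the y of the grasp point in the tool frame, in m); y points along the fingers, x is the direction in which the jaws open and shut, and the axes are right-handed (so a half turn about y gives the same grasp; the last joint's range is limited). The gripper opens to 85 mm and grips with 20 to 120 N. Pads are 22 mm wide; open, the fingers measure 114 mm over their backs; the gripper's body (76 mm by 85 mm) begins 54 mm behind the grasp point. The pads swing forward as they close: fully open they stand 13 mm farther back than shut.
Start: joints at [77.47, 18.392, -4.016, 83.108, 1.295, 78.541, -3.26], TCP at [0.15, -0.632, 0.203] pointing down, gripper open.
Joint ranges: [-163.93, 163.93], [-17.29, 119.83], [-79.2, 71.16], [3.27, 140.29], [-89.18, 269.18], [5.43, 117.66], [-154.24, 154.24]. Speed limits (degrees/s): [147.25, 147.25, 180, 180, 180, 180, 180].

## Interface

Orientations are given as [roll, pitch, yaw] about the fixed x, y, z axes, in that order (R = Rz(yaw) Ry(pitch) Rx(roll)).
In Python, from station import readout, imaging, bot gives the robot as it stands.
- The arm moves only by the shell command python3 -m pendant 'ROWS' [FORCE]. ROWS is text: rows parted by semicolons, each of 7 numbers parted by spaces: the shift along the tool's x, y, z in cm, then the turn, a rotation vector about the tool's x, y, z in rad, then the gripper command: -1 is shut, 1 is fully open, values between are in proportion. A call has 1 to 20 rows; each row is the pose to reach, as a shift and turn from the pose commanded when the call began, along the tool's axes at that moment; what a row does not reach only later rows make up. A row lasts 1/12 s, in which the tool goes at most 41.7 mm and 7.16 degrees, less where a joint would pass 70% of its speed; a pose out of reach is approached as far as the arm can. A call with a gripper value outside its range is refused whole. The fingers move at their own pace and stop on an object; FORCE is the grip in N (left out, the last holds). Time passes only in rows, so rows that repeat a pose let the fingers close. It gives the time, the measured TCP pose, the force and the opening at its end, in the units of the state.
- readout.state(): the state, without advancing time (a new reading comes with each control period).
- imaging.capture(name): name is "scene" or "top" or "wrist"; returns the picture (420x560x3 uint8, red, green, blue); there is no depth.
- imaging.camera_params(name): a dict with "K" (3x3 intrinsics, pixels), "extrinsics" (4x4, takes a point from camera to world coordinates). Camera axes: x right, y down, z forward; pixel columns grow to the right and rows downward; lengths in m; the calibration is good to about 2 mm. A picture is of the moment at which its call begins: read the wrist's pose just before it. camera_params takes no time and is no camera call; for the wrist camera it gives the pose at the moment of the call.
- bot.sign_off(): hands the job in, once; it reports no verdict.
The state is a dict: "time": time; "qpos": joint angles; "dq": joint speeds; "joint_torque": joint torques, N m; "tool_pos": TCP position; "ee_rot": TCP orientation; "force": force on the tool from outside, world axes, zero at the start; "ft_torque": the same for the moment, N m; "grip_width": finger opening in m.
Only numpy, scipy, OpenCV 4.12 (cv2) and the standard library are available. Lean on these libraries where they do the work, as an engineer would, in place of code of your own. Each camera call takes 0.05 s, during which the arm holds its last target.

## Working session

There is one attempt and no reset: what is moved stays moved. The work goes in short steps, Python scripts to look and compute and a shell command to move; the robot and the scene stay as the last step left them, time stands still between calls to the robot, and variables do not carry over. Pictures are saved under pics/ and viewed, and the job is handed in when it is done.

```bash
ls; mkdir -p pics
python3 - <<'E'
from station import readout, imaging, bot
import cv2,json,numpy as np
s=readout.state();print({k:np.round(v,4).tolist() for k,v in s.items()}, bot.grip_point_offset)
for n in ("scene","top","wrist"):
    im=imaging.capture(n);cv2.imwrite(f"pics/{n}0.png",im[:,:,::-1])
    p=imaging.camera_params(n);print(n,np.round(p["K"],1).tolist(),np.round(p["extrinsics"],3).tolist())
E
```

```text
pics
{'time': 0.0, 'qpos': [77.4706, 18.4407, -4.0178, 83.1766, 1.2938, 78.5407, -3.2592], 'dq': [-0.0436, -0.0273, 0.0565, 0.0064, 0.021, -0.0227, -0.0181], 'joint_torque': [0.0001, -49.3581, -0.3823, -31.4337, 0.0128, 0.0113, 0.0], 'tool_pos': [0.1498, -0.6319, 0.2018], 'ee_rot': [-90.004, 0.1128, -76.6581], 'force': [0.2819, 0.1914, -0.4495], 'ft_torque': [0.0021, 0.0067, -0.0065], 'grip_width': 0.0857} -0.0187
scene [[425.0, 0.0, 276.8], [0.0, 425.0, 204.9], [0.0, 0.0, 1.0]] [[-0.012, 0.617, -0.786, 1.375], [1.0, 0.018, -0.001, 0.045], [0.014, -0.786, -0.618, 0.771], [0.0, 0.0, 0.0, 1.0]]
top [[526.2, 0.0, 275.9], [0.0, 526.2, 214.2], [0.0, 0.0, 1.0]] [[0.029, -0.987, 0.159, 0.262], [-1.0, -0.03, -0.006, 0.047], [0.011, -0.159, -0.987, 1.542], [0.0, 0.0, 0.0, 1.0]]
wrist [[346.1, 0.0, 273.5], [0.0, 346.1, 207.9], [0.0, 0.0, 1.0]] [[0.23, -0.924, -0.305, 0.23], [-0.973, -0.219, -0.071, -0.614], [-0.001, 0.314, -0.95, 0.374], [0.0, 0.0, 0.0, 1.0]]
```

View pics/scene0.png

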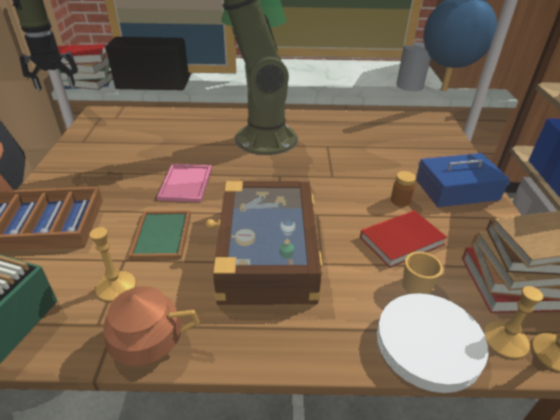

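View pics/top0.png

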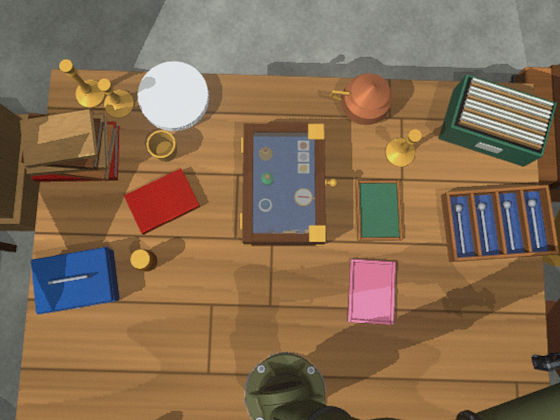

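View pics/wrist0.png

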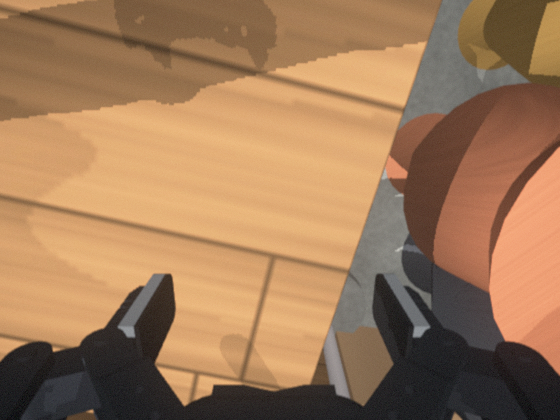

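```bash
cat > h.py <<'E'
from station import readout, imaging, bot
import cv2,numpy as np
from scipy.spatial.transform import Rotation as R
def cam(n):
    p=imaging.camera_params(n);return np.array(p["K"]),np.array(p["extrinsics"])
def ray(n,u,v,z,c=None):
    K,E=c or cam(n); d=E[:3,:3]@np.linalg.solve(K,[u,v,1]); o=E[:3,3]; return o+d*(z-o[2])/d[2]
def proj(n,P,c=None):
    K,E=c or cam(n); q=E[:3,:3].T@(np.array(P)-E[:3,3]); q=K@q; return q[:2]/q[2]
def shot(n,f,crop=None,s=1):
    im=imaging.capture(n)[:,:,::-1].copy(); cv2.imwrite('pics/raw_'+f,im)
    if crop: x0,y0,x1,y1=crop; im=im[y0:y1,x0:x1]
    cv2.imwrite('pics/'+f,cv2.resize(im,None,fx=s,fy=s,interpolation=cv2.INTER_CUBIC)); return im
def tool():
    s=readout.state(); return np.array(s['tool_pos']),R.from_euler('xyz',s['ee_rot'],degrees=True).as_matrix()
E
python3 - <<'E'
import cv2
im=cv2.imread('pics/top0.png')
cv2.imwrite('pics/top0c.png',cv2.resize(im[110:260,225:425],None,fx=4,fy=4,interpolation=cv2.INTER_CUBIC))
im=cv2.imread('pics/scene0.png')
cv2.imwrite('pics/scene0c.png',cv2.resize(im[165:315,125:325],None,fx=4,fy=4,interpolation=cv2.INTER_CUBIC))
E
```

```text
(no output)
```

View pics/top0c.png

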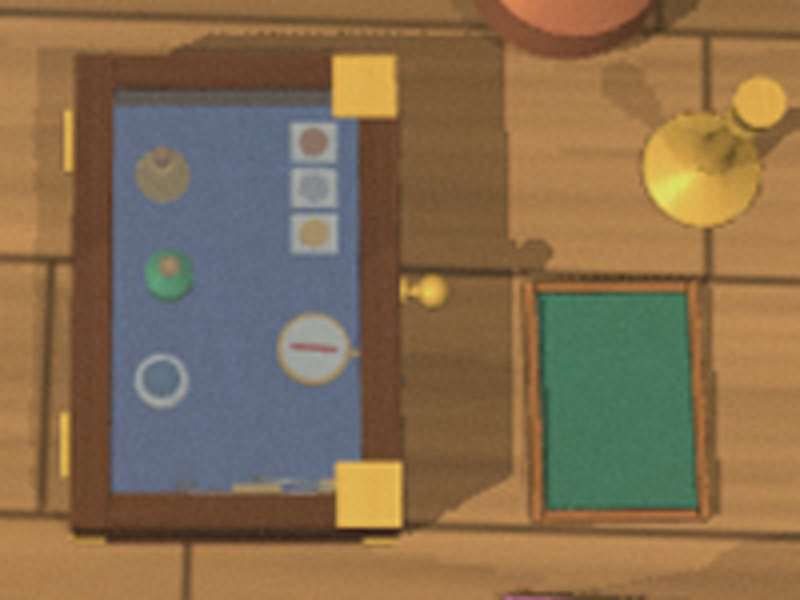

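View pics/scene0c.png

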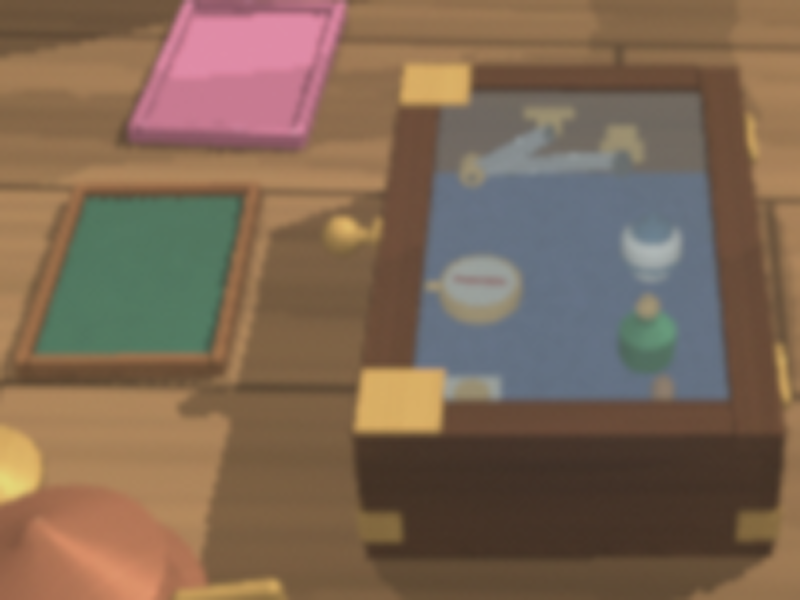

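Run:
```python
from h import *
t=lambda a,b:(225+a/4,110+b/4)
c=cam('top'); sc=cam('scene')
def tri(p,q):
    A=[];b=[]
    for (K,E),(u,v) in ((c,p),(sc,q)):
        d=E[:3,:3]@np.linalg.solve(K,[u,v,1]);d/=np.linalg.norm(d);M=np.eye(3)-np.outer(d,d);A.append(M);b.append(M@E[:3,3])
    return np.linalg.lstsq(np.vstack(A),np.hstack(b),rcond=None)[0]
C=[ray('top',*t(*p),.103,c) for p in ((77,55),(398,55),(402,528),(73,530))]
C=np.array(C);print(np.round(C,4));print('ctr',C.mean(0))
for i in range(4): print(np.linalg.norm(C[i]-C[(i+1)%4]))
print('ang back edge',np.degrees(np.arctan2(*(C[0]-C[3])[[1,0]])),'front',np.degrees(np.arctan2(*(C[1]-C[2])[[1,0]])))
print('knob',ray('top',*t(432,291),.094,c), tri(t(432,291),(125+341/4,165+233/4)))
print('bell bottom',ray('top',*t(163,176),.035,c),'handle top',ray('top',*t(163,154),.078,c))
print('tray',np.array([ray('top',*t(*p),.014,c) for p in ((523,281),(697,282),(710,520),(537,522))]).round(4))
print('candle foot',ray('top',*t(702,170),.01,c),'top',ray('top',*t(760,102),.17,c))
S=lambda a,b:(125+a/4,165+b/4)
print('scene corners',[ray('scene',*S(*p),.103,sc).round(4) for p in ((405,66),(740,66),(784,434),(353,434))])
print('scent top',ray('top',*t(170,265),.066,c))
print('compass',ray('top',*t(314,349),.031,c))
```

```text
[[ 0.752   0.1363  0.103 ]
 [ 0.7594 -0.0923  0.103 ]
 [ 0.4208 -0.0998  0.103 ]
 [ 0.4126  0.126   0.103 ]]
ctr [0.58622192 0.01757739 0.103     ]
0.22873221252822987
0.3387204157612921
0.22599738990399468
0.3395226629485846
ang back edge 1.7390198166850657 front 1.2758664008461107
knob [ 0.59011711 -0.11955411  0.094     ] [ 0.58994862 -0.11866398  0.0942922 ]
bell bottom [0.68418806 0.07352024 0.035     ] handle top [0.68844516 0.07329041 0.078     ]
tray [[ 0.618  -0.1965  0.014 ]
 [ 0.6213 -0.3262  0.014 ]
 [ 0.4433 -0.3342  0.014 ]
 [ 0.438  -0.2075  0.014 ]]
candle foot [ 0.70877639 -0.33172657  0.01      ] top [ 0.71101603 -0.33201341  0.17      ]
scene corners [array([ 0.4246, -0.0958,  0.103 ]), array([0.4173, 0.1331, 0.103 ]), array([0.7561, 0.1398, 0.103 ]), array([ 0.7617, -0.0874,  0.103 ])]
scent top [0.60969585 0.06584534 0.066     ]
compass [ 0.55831804 -0.04094494  0.031     ]
```

```bash
cat >> h.py <<'E'
def go(P,yaw=1.7,tilt=0):
    """shift (cm) and turn (rad) in the tool frame to reach TCP P with yaw, tilt about tool x"""
    p,r=tool(); T=R.from_euler('z',yaw,degrees=True).as_matrix()@R.from_euler('x',-90+tilt,degrees=True).as_matrix()
    d=r.T@(np.array(P)-p)*100; w=R.from_matrix(r.T@T).as_rotvec()
    return np.round(d,2).tolist(),np.round(w,3).tolist()
XC=np.array([-.0297,.9996,0]);YC=np.array([-.9996,-.0297,0]);H=np.array([.583,.135,.085])
def hp(front,up,y=0): return H-XC*front/1000+YC*y/1000+np.array([0,0,up/1000])
def tcp(G,yaw,tilt,off=.0187): 
    T=R.from_euler('z',yaw,degrees=True).as_matrix()@R.from_euler('x',-90+tilt,degrees=True).as_matrix()
    return np.array(G)+T[:,1]*off
E
python3 -c "
from h import *
print(go([.59,-.119,.20]), ray('top',370,95,.1), ray('top',160,145,.07), ray('top',372,290,.014))"
```

```text
([-39.76, 0.26, 54.67], [-0.001, -1.368, -0.001]) [ 0.85121056 -0.222757    0.1       ] [0.69147061 0.37898024 0.07      ] [ 0.29580541 -0.24483147  0.014     ]
```

```bash
python3 -m pendant '-39.8 0 54.7 0 -1.368 0 0.1;-39.8 0 54.7 0 -1.368 0 0.1;-39.8 0 54.7 0 -1.368 0 0.1;-39.8 0 54.7 0 -1.368 0 0.1;-39.8 0 54.7 0 -1.368 0 0.1;-39.8 0 54.7 0 -1.368 0 0.1;-39.8 0 54.7 0 -1.368 0 0.1;-39.8 0 54.7 0 -1.368 0 0.1;-39.8 0 54.7 0 -1.368 0 0.1;-39.8 0 54.7 0 -1.368 0 0.1;-39.8 0 54.7 0 -1.368 0 0.1;-39.8 0 54.7 0 -1.368 0 0.1;-39.8 0 54.7 0 -1.368 0 0.1;-39.8 0 54.7 0 -1.368 0 0.1;-39.8 0 54.7 0 -1.368 0 0.1;-39.8 0 54.7 0 -1.368 0 0.1;-39.8 0 54.7 0 -1.368 0 0.1;-39.8 0 54.7 0 -1.368 0 0.1;-39.8 0 54.7 0 -1.368 0 0.1;-39.8 0 54.7 0 -1.368 0 0.1' 30
python3 - <<'E'
from h import *
print(go(tcp(hp(253.8,9),1.7,0)),readout.state()['qpos'])
shot('wrist','w1.png')
c=cam('wrist');print(proj('wrist',hp(253.8,9),c))
E
```

```text
time: 1.82
tool_pos: [0.5894, -0.121, 0.2025]
ee_rot: [-90.1, 0.1, 1.6]
force: [-0.2, -0.9, -0.4]
grip_width: 0.0468
([0.13, 12.72, 0.24], [0.001, -0.002, -0.001]) [ 39.35663172  15.88490462 -36.51446665  89.30710469   9.65579281
  78.04704592   3.46330057]
[273.42311985 190.66358855]
```

View pics/w1.png

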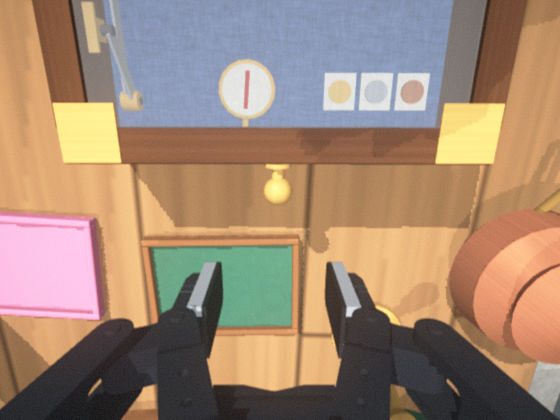

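```bash
sed -i 's/H=np.array(\[.583/H=np.array([.586/' h.py; python3 -m pendant '0.4 4 0.2 0 0 0 0.1;0.4 8 0.2 0 0 0 0.1;0.4 11 0.2 0 0 0 0.1;0.4 12.7 0.2 0 0 0 0.1;0.4 12.7 0.2 0 0 0 0.1;0.4 12.7 0.2 0 0 0 0.1;0.4 12.7 0.2 0 0 0 -1;0.4 12.7 0.2 0 0 0 -1;0.4 12.7 0.2 0 0 0 -1;0.4 12.7 0.2 0 0 0 -1;0.4 12.7 0.2 0 0 0 -1;0.4 12.7 0.2 0 0 0 -1' 30
python3 - <<'E'
from h import *
shot('wrist','w2.png')
E
```

```text
time: 2.87
tool_pos: [0.5945, -0.1173, 0.0774]
ee_rot: [-90.1, -0.0, 1.7]
force: [-2.4, 0.1, 5.9]
grip_width: 0.0001
```

View pics/w2.png

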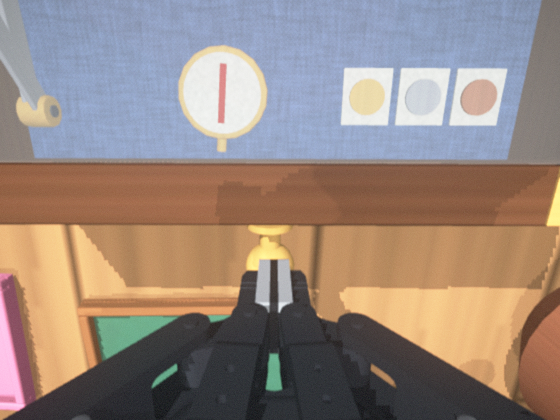

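Run:
```python
from h import *
c=cam('wrist')
im=cv2.imread('pics/raw_w2.png');cv2.imwrite('pics/w2c.png',cv2.resize(im[200:340,190:350],None,fx=5,fy=4.2,interpolation=cv2.INTER_CUBIC)[:590])
p,r=tool();print(p)
for P in (p,p-r[:,1]*.0187,p+.011*r[:,2]): print(proj('wrist',P,c))
for z in (.085,.094,.1): print(ray('wrist',269,255,z,c))
```

```text
[ 0.59451946 -0.11730856  0.07738989]
[271.02895313 248.93994781]
[270.7986694  265.12530255]
[270.96364631 230.17960686]
[ 0.59349671 -0.11724442  0.085     ]
[ 0.59348655 -0.11282337  0.094     ]
[ 0.59347977 -0.109876    0.1       ]
```

View pics/w2c.png

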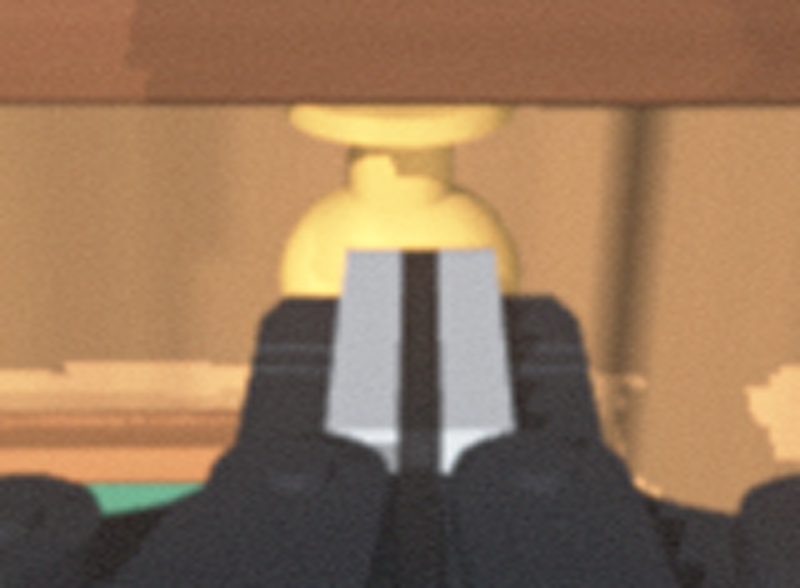

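Run:
```python
from h import *
c=cam('wrist');K,E=c
print(E.round(3))
d=E[:3,:3]@np.linalg.solve(K,[270.3,264,1]);print(E[:3,3]+d*.177)
print(ray('wrist',270.3,264,.094,c), 'lid edge',ray('wrist',270,225,.085,c),ray('wrist',270,225,.103,c))
print(readout.state()['force'],readout.state()['tool_pos'])
shot('scene','s2.png',(125,165,325,315),4)
```

```text
[[ 1.     0.027  0.01   0.593]
 [ 0.029 -0.949 -0.315 -0.037]
 [ 0.001  0.316 -0.949  0.249]
 [ 0.     0.     0.     1.   ]]
[ 0.59428147 -0.11967853  0.09034528]
[ 0.59425915 -0.11776685  0.094     ] lid edge [ 0.59358632 -0.10039821  0.085     ] [ 0.59355617 -0.09340239  0.103     ]
[-3.46236088 -1.04775607  5.94340029] [ 0.59451946 -0.11730856  0.07738989]
```

View pics/s2.png

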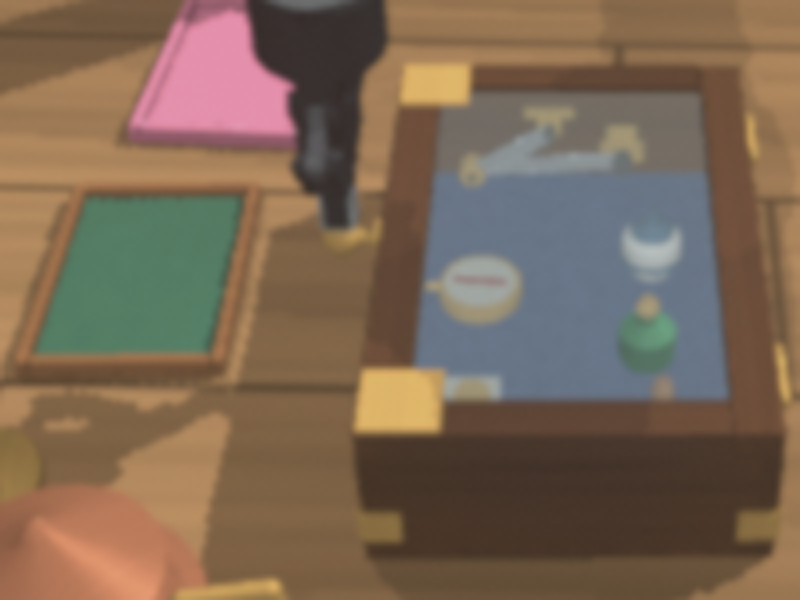

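Run:
```python
from h import *
c=cam('scene');p,r=tool()
for P in (p,p-r[:,1]*.0187,p-r[:,1]*.03): q=proj('scene',P,c);print(q,(q-[125,165])*4)
im=cv2.imread('pics/raw_s2.png');cv2.imwrite('pics/s2c.png',cv2.resize(im[190:250,180:260],None,fx=10,fy=10,interpolation=cv2.INTER_CUBIC))
```

```text
[210.76079234 229.69011853] [343.04316936 258.76047414]
[210.13565419 223.90174929] [340.54261678 235.60699714]
[209.75106586 220.34071355] [339.00426344 221.36285418]
```

View pics/s2c.png

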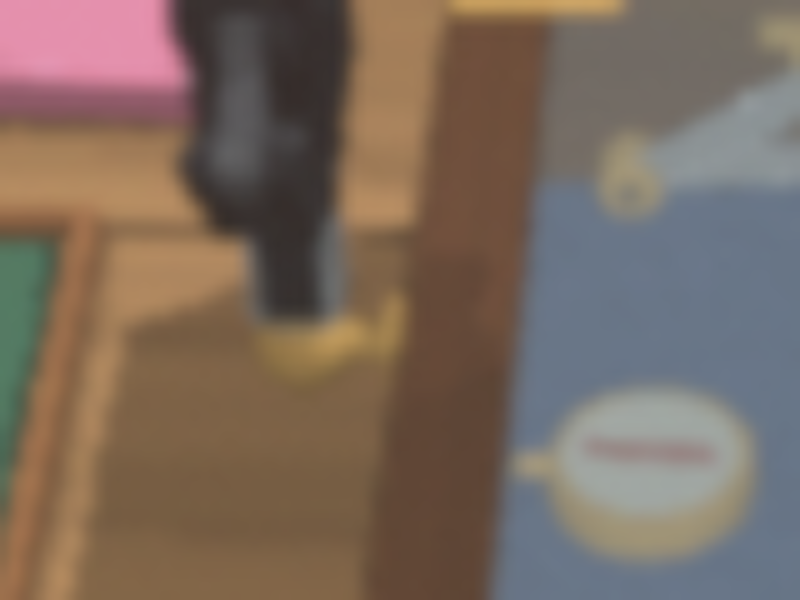

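```bash
python3 -m pendant '0 -1 0 0 0 0 -1;0 -4 0 0 0 0 -1;0 -6 0 0 0 0 -1;0 -6 0 0 0 0 -1;0 -6 0 0 0 0 -1;0 -6 0 0 0 0 -1'
python3 - <<'E'
from h import *
c=cam('scene');p,r=tool()
q=proj('scene',p,c);print(q)
shot('scene','s3.png');shot('wrist','w3.png')
im=cv2.imread('pics/raw_s3.png')[180:240,170:250];im=cv2.resize(im,None,fx=10,fy=10,interpolation=cv2.INTER_CUBIC)
for k in (0,.0187): 
  q=(proj('scene',p-k*r[:,1],c)-[170,180]+.5)*10;cv2.circle(im,tuple(int(v) for v in q),6,(0,0,255),2)
cv2.imwrite('pics/s3c.png',im)
c=cam('wrist');im=cv2.imread('pics/raw_w3.png')
for k in (0,.0187): 
  q=proj('wrist',p-k*r[:,1],c);cv2.circle(im,tuple(int(v) for v in q),3,(0,0,255),1)
cv2.imwrite('pics/w3.png',im)
E
```

```text
time: 3.47
tool_pos: [0.5942, -0.1169, 0.1359]
ee_rot: [-90.0, 0.0, 1.7]
force: [0.3, -0.6, 0.2]
grip_width: 0.0002
[208.93335517 211.05820769]
```

View pics/s3c.png

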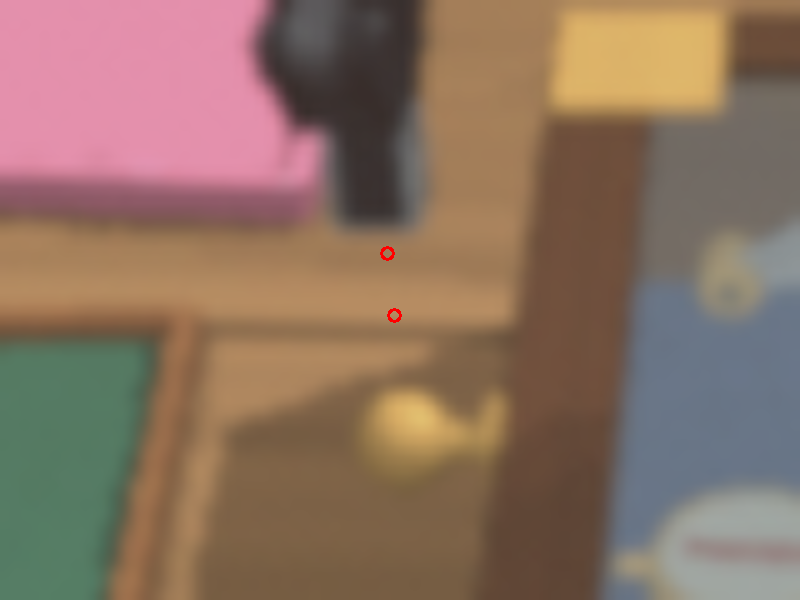

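View pics/w3.png

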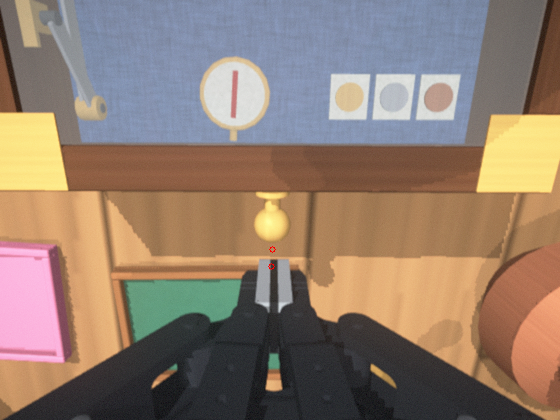

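Run:
```python
from h import *
p,r=tool();cw=cam('wrist');cs=cam('scene')
for k in (0,.01,.015,.02,.025,.03):
  print(k,[np.round(proj('wrist',p-k*r[:,1]+s*r[:,2],cw),1).tolist() for s in (-.011,0,.011)],[np.round(proj('scene',p-k*r[:,1]+s*r[:,2]+.007*r[:,0],cs),1).tolist() for s in (-.011,.011)])
im=cv2.imread('pics/raw_w3.png');cv2.imwrite('pics/w3c.png',cv2.resize(im[220:340,200:350],None,fx=5,fy=5,interpolation=cv2.INTER_CUBIC)[:590])
```

```text
0 [[271.1, 267.0], [271.0, 248.9], [270.9, 230.1]] [[204.0, 213.1], [213.4, 213.1]]
0.01 [[271.0, 276.0], [270.9, 257.2], [270.8, 237.5]] [[203.6, 209.8], [213.0, 209.8]]
0.015 [[270.9, 280.9], [270.8, 261.6], [270.7, 241.6]] [[203.4, 208.1], [212.9, 208.1]]
0.02 [[270.8, 286.1], [270.8, 266.3], [270.7, 245.8]] [[203.2, 206.5], [212.7, 206.4]]
0.025 [[270.8, 291.5], [270.7, 271.3], [270.6, 250.3]] [[203.0, 204.8], [212.5, 204.8]]
0.03 [[270.7, 297.2], [270.6, 276.6], [270.5, 255.0]] [[202.8, 203.1], [212.4, 203.1]]
```

View pics/w3c.png

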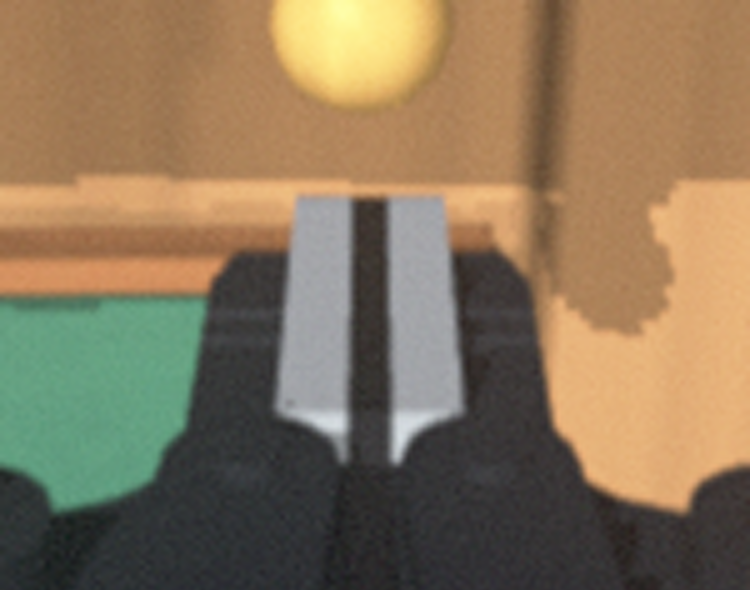

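```bash
python3 - <<'E'
from h import *
print(ray('wrist',271.5,224,.094), tool()[0])
E
sed -i 's/off=.0187/off=.048/' h.py
```

```text
[ 0.59356565 -0.11800667  0.094     ] [ 0.59353048 -0.11684736  0.13487758]
```

Fingertips actually end about 29 mm short of the reported TCP (both cameras and the contact agree), so the true grasp point is about 48 mm behind the reported TCP. I'll open, go lower and grip.

```bash
python3 -m pendant '0 0 0 0 0 0 0.1;0 0 0 0 0 0 0.1;0 0 0 0 0 0 0.1;0 0 0 0 0 0 0.1;0 3 -0.1 0 0 0 0.1;0 6 -0.1 0 0 0 0.1;0 8.5 -0.1 0 0 0 0.1;0 8.9 -0.1 0 0 0 0.1;0 8.9 -0.1 0 0 0 0.1;0 8.9 -0.1 0 0 0 -1;0 8.9 -0.1 0 0 0 -1;0 8.9 -0.1 0 0 0 -1;0 8.9 -0.1 0 0 0 -1;0 8.9 -0.1 0 0 0 -1' 30
python3 - <<'E'
from h import *
shot('wrist','w4.png')
E
```

```text
time: 4.73
tool_pos: [0.5927, -0.1181, 0.0487]
ee_rot: [-90.1, 0.2, 1.7]
force: [-8.2, 0.7, 4.2]
grip_width: 0.0219
```

View pics/w4.png

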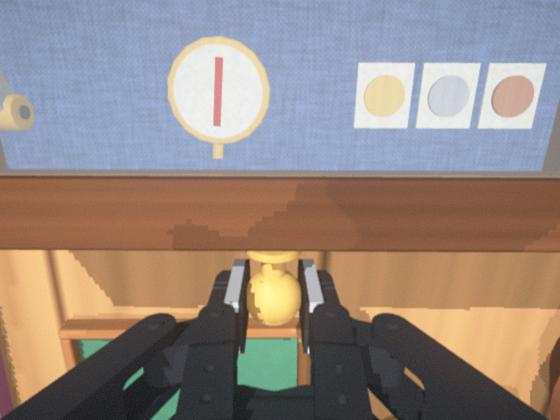

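```bash
python3 -m pendant '0 0 0 0 0 0 -0.2;-0.1 0 0 0 0 0 -0.2;-0.1 -0.6 0 0 0 0 -0.2;-0.1 -0.6 0 0 0 0 -0.2;-0.1 -0.6 0 0 0 0 -1;-0.1 -0.6 0 0 0 0 -1;-0.1 -0.6 0 0 0 0 -1;-0.1 -0.6 0 0 0 0 -1;-0.1 -0.6 0 0 0 0 -1' 35
python3 - <<'E'
from h import *
f0=np.arcsin(9/254)
for a in (.1,.2,.3,.4,.5,.6,.7,.8,.9,1,1.1,1.2,1.26,1.3,1.32):
  print(a, round(25.38-25.4*np.cos(f0+a),2), round(-(25.4*np.sin(f0+a)-.9),2))
E
```

```text
time: 5.53
tool_pos: [0.5927, -0.1182, 0.0542]
ee_rot: [-90.1, 0.1, 1.7]
force: [-5.0, 0.4, 8.6]
grip_width: 0.0216
0.1 0.21 -2.53
0.2 0.68 -5.03
0.3 1.4 -7.46
0.4 2.35 -9.81
0.5 3.53 -12.06
0.6 4.94 -14.18
0.7 6.55 -16.14
0.8 8.34 -17.94
0.9 10.31 -19.54
1 12.42 -20.95
1.1 14.67 -22.13
1.2 17.02 -23.09
1.26 18.47 -23.54
1.3 19.46 -23.8
1.32 19.95 -23.91
```

```bash
python3 -m pendant '0 -1.3 0.05 0 0 0 -1;0 -2.5 0.2 0 0 0 -1;0 -3.8 0.4 0 0 0 -1;0 -5 0.7 0 0 0 -1;0 -6.3 1 0 0 0 -1;0 -7.5 1.4 0 0 0 -1;0 -8.6 1.9 0 0 0 -1;0 -9.8 2.35 0 0 0 -1;0 -9.8 2.35 0 0 0 -1;0 -9.8 2.35 0 0 0 -1' 35;python3 - <<'E'
from h import *
shot('wrist','w5.png')
E
```

```text
time: 6.37
tool_pos: [0.592, -0.0929, 0.1521]
ee_rot: [-90.0, 0.1, 1.8]
force: [-3.5, 1.9, -2.6]
grip_width: 0.0213
```

View pics/w5.png

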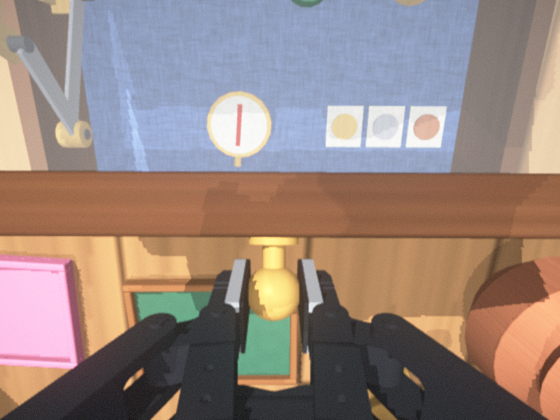

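```bash
python3 -m pendant '0 -1.1 0.6 0 0 0 -1;0 -2.3 1.2 0 0 0 -1;0 -3.3 1.9 0 0 0 -1;0 -4.4 2.6 0 0 0 -1;0 -5.4 3.4 0 0 0 -1;0 -6.3 4.2 0 0 0 -1;0 -7.3 5.1 0 0 0 -1;0 -8.1 6 0 0 0 -1;0 -9 7 0 0 0 -1;0 -9.8 8 0 0 0 -1;0 -10.5 9 0 0 0 -1;0 -11.2 10.1 0 0 0 -1;0 -11.8 11.2 0 0 0 -1;0 -12.3 12.3 0 0 0 -1;0 -12.8 13.5 0 0 0 -1;0 -13.3 14.7 0 0 0 -1;0 -13.6 15.7 0 0 0 -1;0 -13.6 15.7 0 0 0 -1;0 -13.6 15.7 0 0 0 -1' 35;python3 - <<'E'
from h import *
shot('wrist','w6.png')
shot('scene','s6.png')
E
```

```text
time: 8.0
tool_pos: [0.588, 0.0649, 0.2885]
ee_rot: [-90.0, -0.1, 1.8]
force: [-5.4, -0.3, -1.2]
grip_width: 0.0217
```

View pics/w6.png

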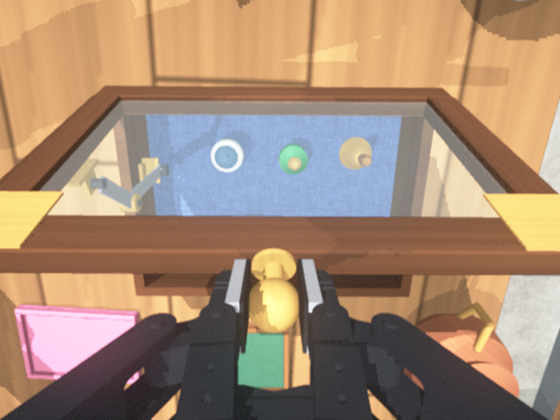

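View pics/s6.png

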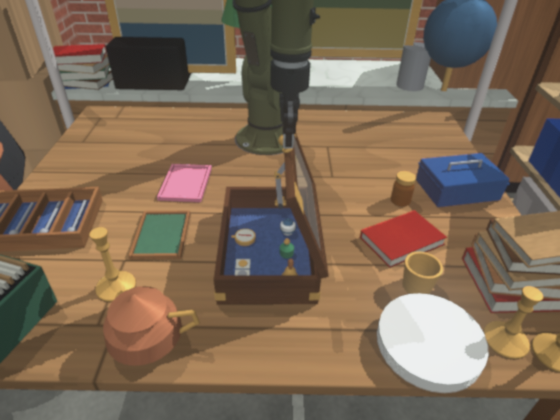

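```bash
python3 -m pendant '0 -0.1 0.5 0 0 0 -1;0 -0.3 1 0 0 0 -1;0 -0.4 1.5 0 0 0 -1;0 -0.5 1.7 0 0 0 -1;0 -0.5 1.7 0 0 0 -1;0 -0.5 1.7 0 0 0 -1' 35;python3 -m pendant '0 -0.05 0.2 0 0 0 -1;0 -0.05 0.2 0 0 0 -1;0 -0.05 0.2 0 0 0 -1' 35
python3 - <<'E'
from h import *
shot('wrist','w7.png',(60,100,360,300),2.6)
E
```

```text
time: 8.6
tool_pos: [0.5875, 0.0808, 0.2926]
ee_rot: [-89.9, -0.0, 1.8]
force: [-5.1, 1.9, -1.0]
grip_width: 0.0211
time: 8.85
tool_pos: [0.5874, 0.0819, 0.2928]
ee_rot: [-90.0, -0.0, 1.7]
force: [-5.1, 0.3, -0.5]
grip_width: 0.0213
```

View pics/w7.png

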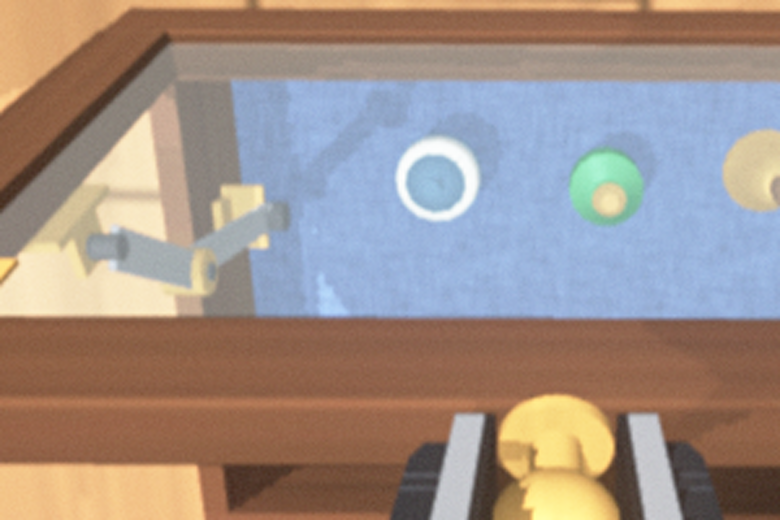

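```bash
python3 -m pendant '0 -0.05 0.25 0 0 0 -1;0 -0.1 0.5 0 0 0 -1;0 -0.1 0.5 0 0 0 -1;0 -0.1 0.5 0 0 0 -1' 35;python3 -m pendant '0 -0.05 0.25 0 0 0 -1;0 -0.1 0.5 0 0 0 -1;0 -0.1 0.5 0 0 0 -1;0 -0.1 0.5 0 0 0 -1' 35
python3 - <<'E'
from h import *
shot('wrist','w8.png',(60,100,360,300),2.6)
E
```

```text
time: 9.23
tool_pos: [0.5872, 0.0873, 0.2934]
ee_rot: [-90.0, -0.0, 1.8]
force: [-4.7, -0.1, -2.5]
grip_width: 0.0209
time: 9.57
tool_pos: [0.5871, 0.0908, 0.2942]
ee_rot: [-90.1, 0.0, 1.7]
force: [-5.0, -2.0, -1.8]
grip_width: 0.0207
```

View pics/w8.png

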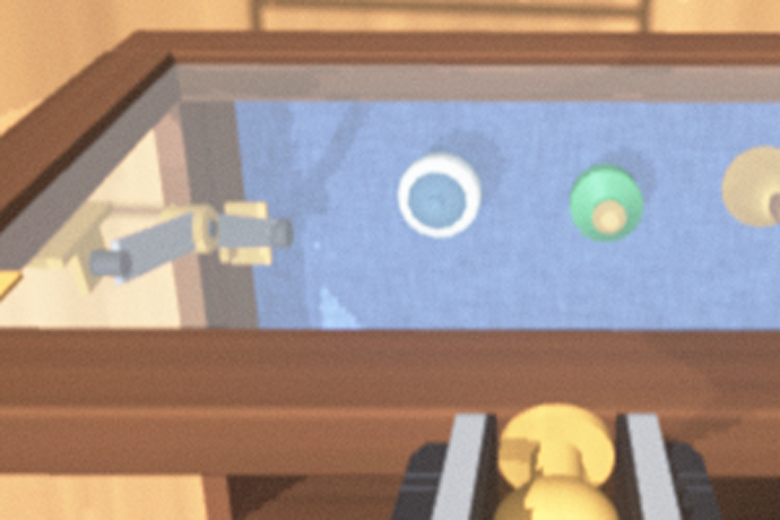

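```bash
python3 -m pendant '0 0 -0.5 0 0 0 -1;0 0.1 -1 0 0 0 -1;0 0.1 -1 0 0 0 -1;0 0.1 -1 0 0 0 0.3;0 0.1 -1 0 0 0 0.3;0 0.1 -1 0 0 0 0.3;0 0.1 -1 0 0 0 0.3;0 -3 -1.3 0 0 0 0.3;0 -7 -1.3 0 0 0 0.3;0 -10 -1.3 0 0 0 0.3;0 -10 -1.3 0 0 0 0.3' 35
python3 - <<'E'
from h import *
shot('wrist','w9.png')
shot('scene','s9.png',(180,100,380,310),3.5);
E
```

```text
time: 10.53
tool_pos: [0.5897, 0.0794, 0.4021]
ee_rot: [-89.9, -0.7, 1.7]
force: [0.5, 0.5, 0.6]
grip_width: 0.0557
```

View pics/w9.png

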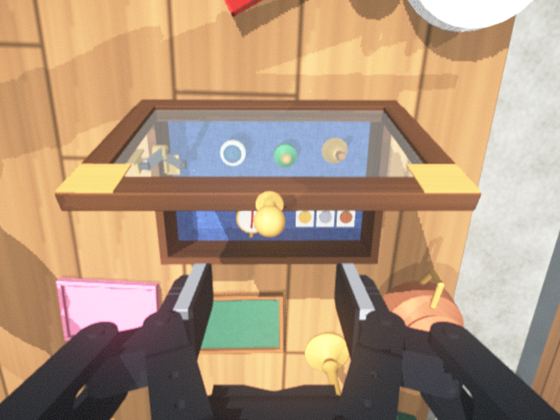

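View pics/s9.png

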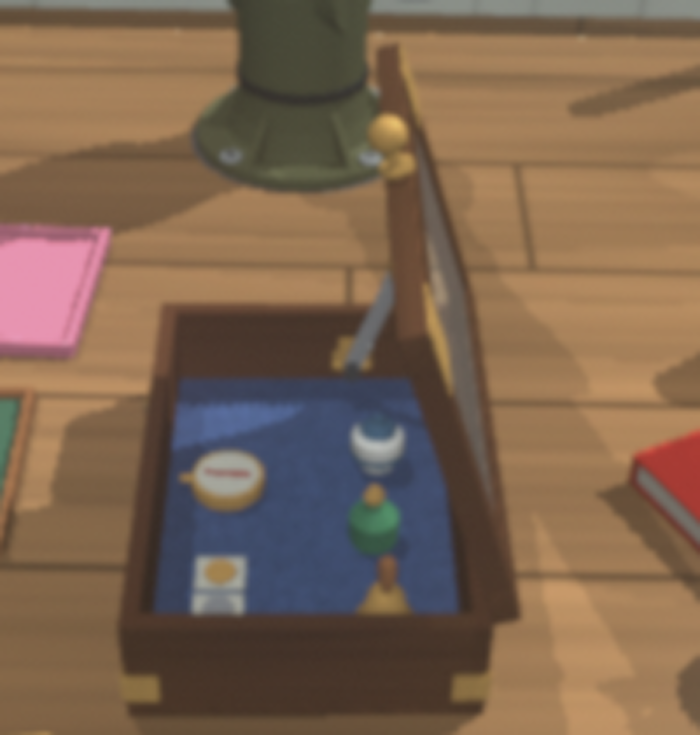

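Run:
```python
from h import *
im=cv2.imread('pics/raw_w9.png');cv2.imwrite('pics/w9c.png',cv2.resize(im[90:190,190:390],None,fx=4,fy=4,interpolation=cv2.INTER_CUBIC))
im=cv2.imread('pics/raw_s9.png');cv2.imwrite('pics/s9c.png',cv2.resize(im[200:300,220:330],None,fx=7,fy=6,interpolation=cv2.INTER_CUBIC)[:599])
```

```text
(no output)
```

View pics/w9c.png

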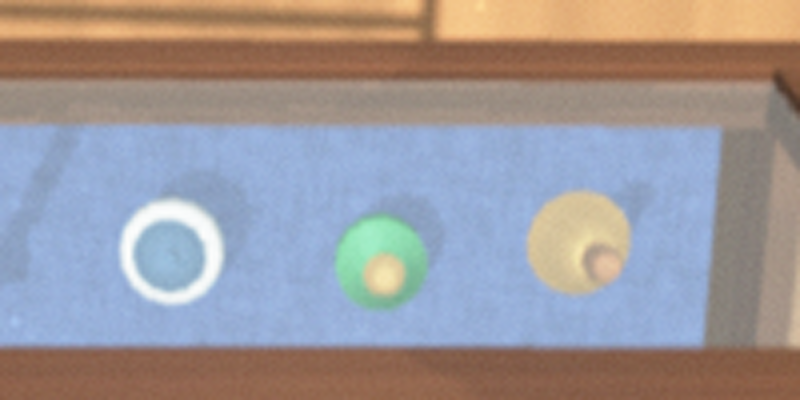

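View pics/s9c.png

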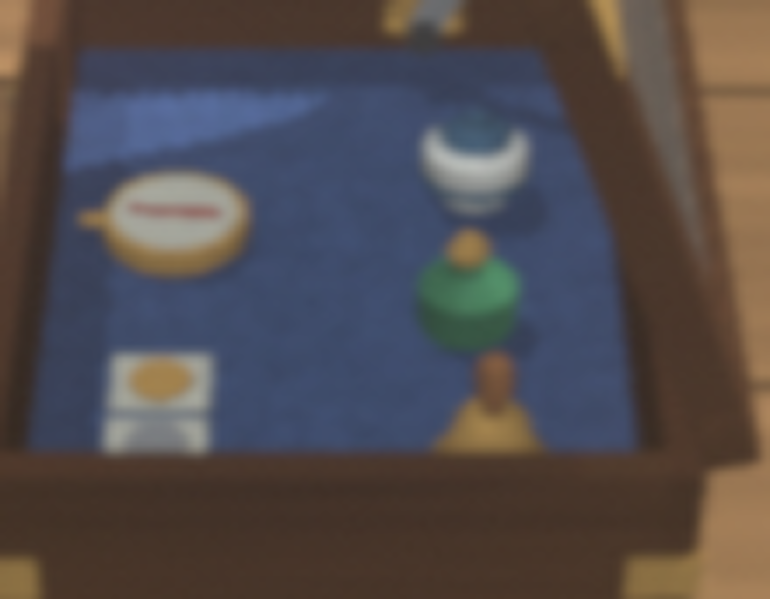

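Run:
```python
from h import *
print('bell mouth',ray('wrist',334.75,150.75,.020),'handle',ray('wrist',340.75,155.5,.076))
print('scene handle top',ray('scene',290.6,258.8+.3,.078),'mid',ray('scene',290.6,263.3,.066))
print('scent',ray('wrist',190+382/4,90+262/4,.035),ray('scene',220+468/7,200+249/6,.062))
print('knob tri', ray('wrist',269.5,221,.325), ray('scene',291.1,137.7,.325))
print('stay', [proj('scene',hp(45,57,135)),proj('wrist',hp(45,57,135))])
s=readout.state();print(np.round(s['qpos'],1))
```

```text
bell mouth [0.68893413 0.07601012 0.02      ] handle [0.68762927 0.07800165 0.076     ]
scene handle top [0.69058891 0.07721657 0.078     ] mid [0.69213444 0.07759958 0.066     ]
scent [0.61053885 0.06881144 0.035     ] [0.61527942 0.06961727 0.062     ]
knob tri [0.58742868 0.06843479 0.325     ] [0.57399681 0.07150239 0.325     ]
stay [array([293.59081652, 176.65113471]), array([161.04502873, 152.78592441])]
[ 23.6  14.3 -43.4  70.    9.9  99.1 -15.5]
```

Run:
```python
from h import *
print('A',go([.66,-.1,.30],1.7,40))
G=tcp([.689,.0765,.068],1.7,40);print('G',G)
```

```text
A ([6.57, 9.69, -18.11], [0.698, 0.002, 0.004])
G [0.68808468 0.10734023 0.03122987]
```

```bash
python3 -m pendant '2 2 -4 0.12 0 0 -0.1;4 4 -8 0.24 0 0 -0.1;6.6 6 -12 0.36 0 0 -0.1;6.6 8 -16 0.48 0 0 -0.1;6.6 9.7 -18 0.6 0 0 -0.1;6.6 9.7 -18 0.698 0 0 -0.1;6.6 9.7 -18 0.698 0 0 -0.1;6.6 9.7 -18 0.698 0 0 -0.1;6.6 9.7 -18 0.698 0 0 -0.1'
python3 - <<'E'
from h import *
print(np.round(readout.state()['qpos'],1))
G=np.array([.689,.0765,.068])
T=tool()[1]
print('B',go(tcp(G,1.7,40)-.11*T[:,1],1.7,40)); print('G',go(tcp(G,1.7,40),1.7,40))
shot('wrist','w10.png'); print(proj('wrist',G))
E
```

```text
time: 11.38
tool_pos: [0.6587, -0.0985, 0.2971]
ee_rot: [-49.9, 0.0, 1.8]
force: [-0.1, 0.9, 0.2]
grip_width: 0.0386
[ 49.   36.5 -40.4  63.9 -16.1  97.3  13.6]
B ([3.58, 22.53, -1.45], [-0.001, 0.001, -0.001])
G ([3.58, 33.53, -1.45], [-0.001, 0.001, -0.001])
[298.388542   169.33120953]
```

View pics/w10.png

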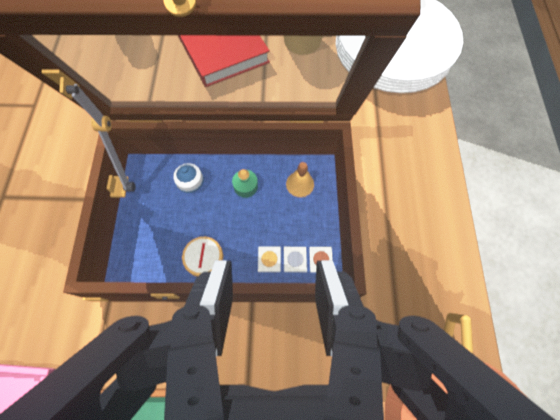

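```bash
python3 -m pendant '0.6 3.8 -0.2 0 0 0 -0.1;1.2 7.6 -0.5 0 0 0 -0.1;1.8 11.4 -0.7 0 0 0 -0.1;2.4 15.2 -1 0 0 0 -0.1;3 19 -1.2 0 0 0 -0.1;3.6 22.5 -1.4 0 0 0 -0.1;3.6 22.5 -1.4 0 0 0 -0.1;3.6 22.5 -1.4 0 0 0 -0.1'
python3 - <<'E'
from h import *
G=np.array([.689,.0765,.068])
print('G',go(tcp(G,1.7,40),1.7,40))
shot('wrist','w11.png'); print(proj('wrist',G))
E
```

```text
time: 12.1
tool_pos: [0.6894, 0.0406, 0.1169]
ee_rot: [-50.0, -0.0, 2.2]
force: [0.2, 0.2, 0.8]
grip_width: 0.0383
G ([0.12, 10.85, -0.4], [-0.0, 0.006, -0.005])
[270.28602093 215.79430768]
```

View pics/w11.png

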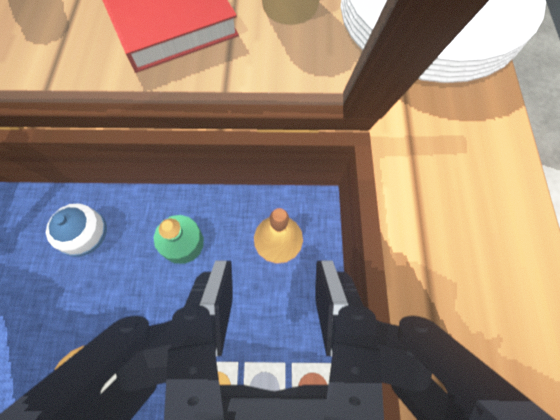

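```bash
python3 -m pendant '0.4 2.5 -0.5 0 0 0 -0.1;0.4 5 -0.5 0 0 0 -0.1;0.4 7.5 -0.5 0 0 0 -0.1;0.4 7.5 -0.5 0 0 0 -0.1;0.4 7.5 -0.5 0 0 0 -0.1'
python3 - <<'E'
from h import *
G=np.array([.692,.0765,.068])
print('G',go(tcp(G,1.7,40),1.7,40))
shot('wrist','w12.png'); print(proj('wrist',G))
E
```

```text
time: 12.57
tool_pos: [0.6939, 0.0801, 0.0571]
ee_rot: [-50.0, -0.1, 1.8]
force: [0.9, 0.6, 0.7]
grip_width: 0.038
G ([-0.2, 3.73, 0.43], [0.001, 0.002, 0.0])
[264.74419868 248.96405675]
```

View pics/w12.png

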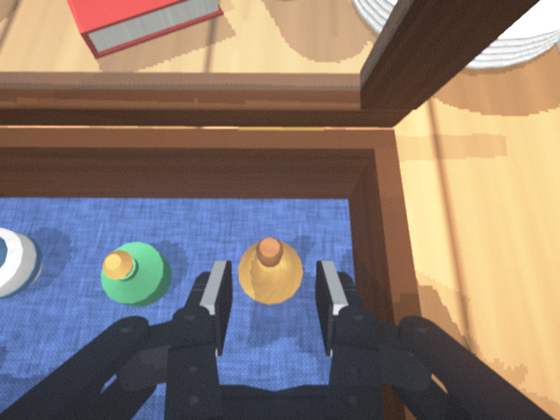

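```bash
python3 -m pendant '-0.3 1 0.3 0 0 0 -0.1;-0.3 2 0.3 0 0 0 -0.1;-0.3 3 0.3 0 0 0 -0.1;-0.3 3.4 0.3 0 0 0 -0.1;-0.3 3.4 0.3 0 0 0 -0.1;-0.3 3.4 0.3 0 0 0 -0.1'
python3 - <<'E'
from h import *
shot('wrist','w13.png')
E
```

```text
time: 13.12
tool_pos: [0.6894, 0.1043, 0.0308]
ee_rot: [-50.0, 0.0, 1.7]
force: [0.4, -0.2, -0.1]
grip_width: 0.0382
```

View pics/w13.png

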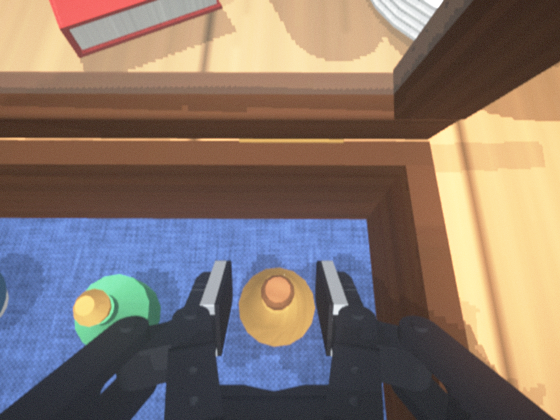

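```bash
python3 -m pendant '0.1 0 0 0 0 0 -0.1;0.1 0 0 0 0 0 -1;0.1 0 0 0 0 0 -1;0.1 0 0 0 0 0 -1;0.1 0 0 0 0 0 -1;0.1 0 0 0 0 0 -1;0.1 0 0 0 0 0 -1' 35
python3 - <<'E'
from h import *
shot('wrist','w14.png')
E
```

```text
time: 13.75
tool_pos: [0.6912, 0.1038, 0.0318]
ee_rot: [-50.0, -0.1, 1.7]
force: [0.3, -1.8, 2.9]
grip_width: 0.0121
```

View pics/w14.png

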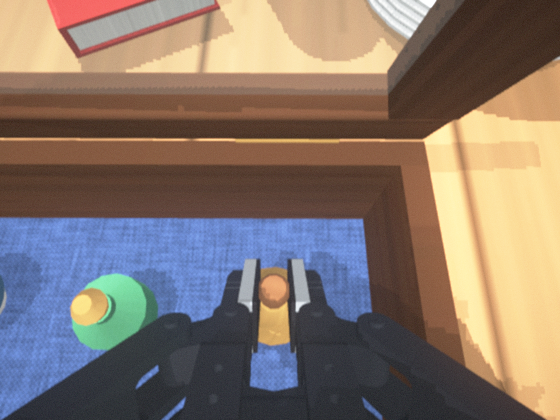

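```bash
python3 -m pendant '0 -0.5 0 0 0 0 -1;0 -1.2 0 0 0 0 -1;0 -2.5 0 0 0 0 -1;0 -4.5 0 0 0 0 -1;0 -7 0 0 0 0 -1;0 -10 0 0 0 0 -1;0 -13 0 0 0 0 -1;0 -16 0 0 0 0 -1;0 -19 0 0 0 0 -1;0 -20 0 0 0 0 -1;0 -20 0 0 0 0 -1;0 -20 0 0 0 0 -1' 35
python3 - <<'E'
from h import *
print(go([.53,-.239,.13],1.7,40));print(go([.53,-.239,.021],1.7,40))
shot('scene','s14.png'); shot('wrist','w14b.png')
E
```

```text
time: 14.8
tool_pos: [0.6943, -0.0244, 0.184]
ee_rot: [-50.0, 0.0, 1.7]
force: [-0.4, -0.4, -0.5]
grip_width: 0.0123
([-17.06, -9.33, -19.53], [0.0, -0.0, -0.0])
([-17.06, -0.97, -26.53], [0.0, -0.0, -0.0])
```

View pics/s14.png

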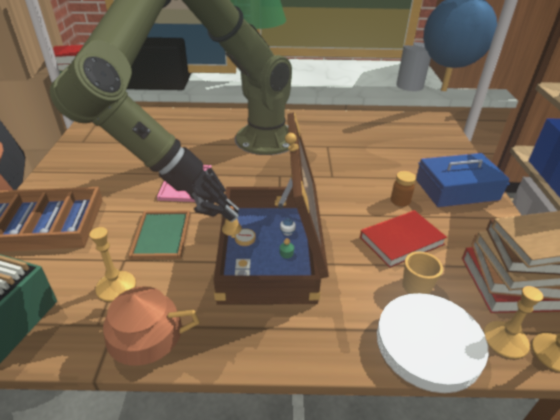

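View pics/w14b.png

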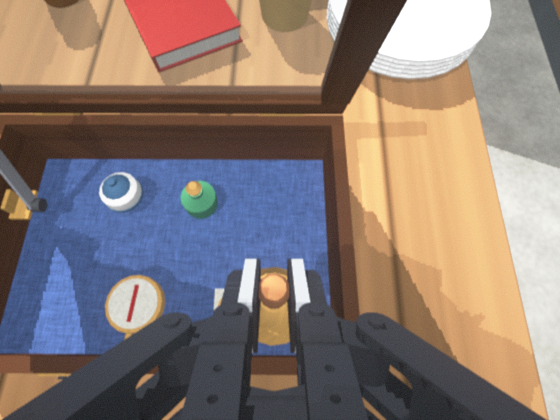

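```bash
python3 -m pendant '-1 -1 -1 0 0 0 -1;-3 -2.5 -3 0 0 0 -1;-5 -3.5 -5 0 0 0 -1;-7 -4.5 -7.5 0 0 0 -1;-9 -5.5 -10 0 0 0 -1;-11 -6.5 -12.5 0 0 0 -1;-13 -7.5 -15 0 0 0 -1;-15 -8.5 -17.5 0 0 0 -1;-16.5 -9.3 -19 0 0 0 -1;-17 -9.3 -19.5 0 0 0 -1;-17 -9.3 -19.5 0 0 0 -1;-17 -9.3 -19.5 0 0 0 -1' 35
python3 - <<'E'
from h import *
print(go([.53,-.239,.03],1.7,40));print(go([.53,-.239,.021],1.7,40))
print(np.round(readout.state()['qpos'],1))
shot('scene','s15.png'); shot('top','t15.png',(225,110,425,260),4)
E
```

```text
time: 15.9
tool_pos: [0.5313, -0.2363, 0.13]
ee_rot: [-49.9, 0.0, 1.8]
force: [-0.1, 1.1, -0.5]
grip_width: 0.0122
([-0.14, 7.47, -6.66], [-0.002, 0.002, -0.002])
([-0.14, 8.16, -7.24], [-0.002, 0.002, -0.002])
[ 64.2  38.7 -36.2  79.7 -11.6  90.3  34.1]
```

View pics/s15.png

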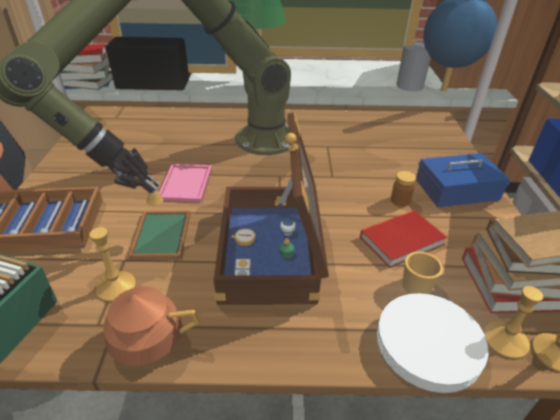

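View pics/t15.png

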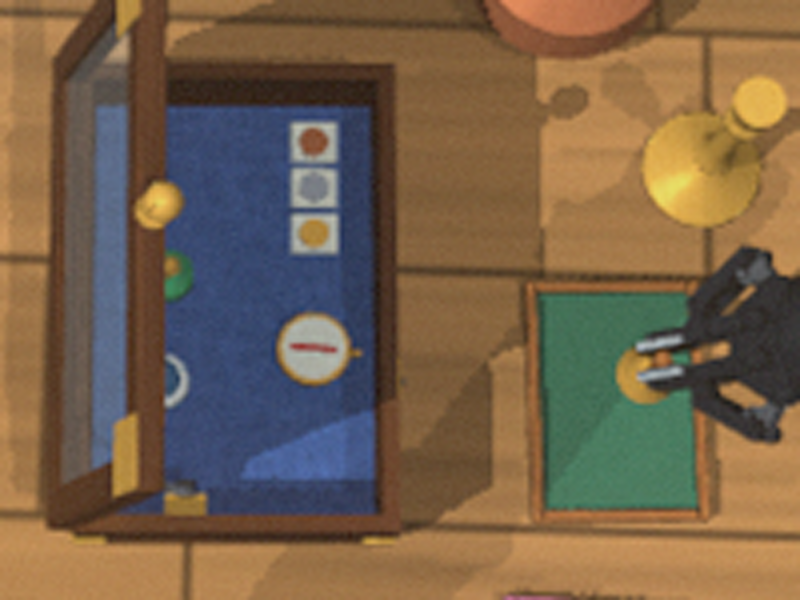

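Run:
```python
from h import *
t=lambda a,b:(225+a/4,110+b/4)
print(ray('top',*t(640,375),.118),ray('top',*t(667,357),.174))
im=cv2.imread('pics/raw_s15.png');cv2.imwrite('pics/s15c.png',cv2.resize(im[145:265,100:210],None,fx=6,fy=5,interpolation=cv2.INTER_CUBIC))
shot('wrist','w15.png',(200,220,350,370),4)
```

```text
[ 0.52994801 -0.26089961  0.118     ] [ 0.53208442 -0.26676501  0.174     ]
```

View pics/s15c.png

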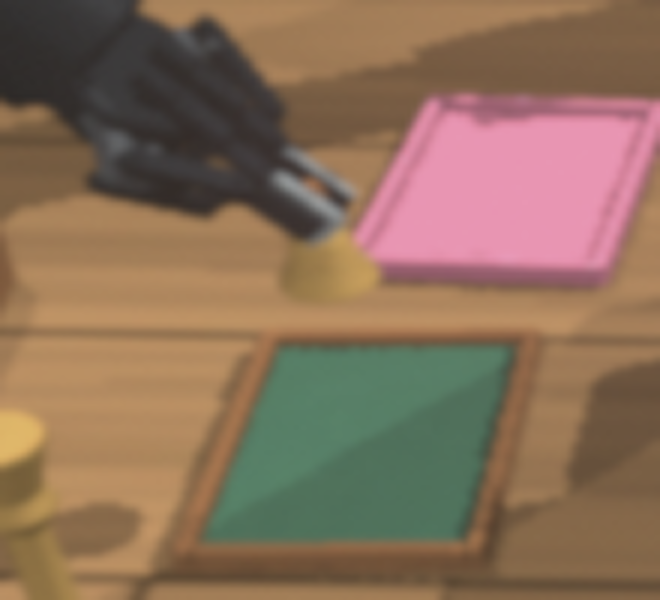

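View pics/w15.png

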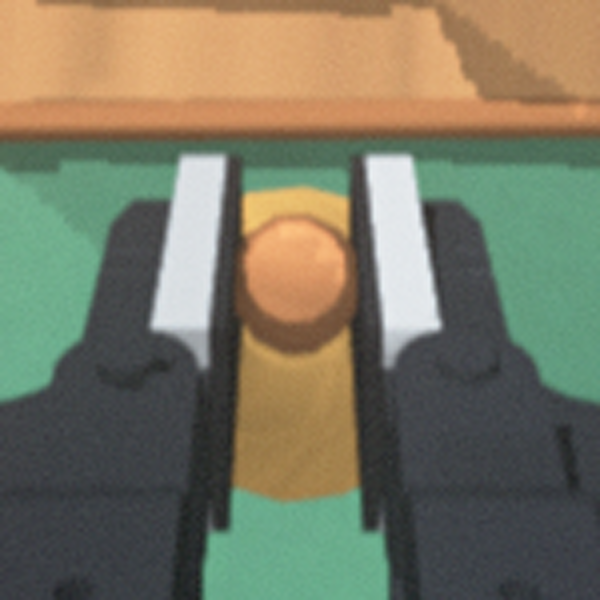

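```bash
python3 -m pendant '-0.1 2 -1.8 0 0 0 -1;-0.1 4 -3.6 0 0 0 -1;-0.1 6 -5.3 0 0 0 -1;-0.1 7 -6.2 0 0 0 -1;-0.1 7.5 -6.7 0 0 0 -1;-0.1 7.8 -6.9 0 0 0 -1;-0.1 7.8 -6.9 0 0 0 -1;-0.1 7.8 -6.9 0 0 0 -1' 35;python3 -m pendant '0 0.2 -0.15 0 0 0 -1;0 0.2 -0.15 0 0 0 -1;0 0.2 -0.15 0 0 0 -1'
python3 - <<'E'
from h import *
shot('scene','s16.png',(100,145,210,265),5)
E
```

```text
time: 16.72
tool_pos: [0.531, -0.2414, 0.0276]
ee_rot: [-50.0, -0.1, 1.7]
force: [0.9, 0.0, -0.5]
grip_width: 0.0124
time: 16.97
tool_pos: [0.5302, -0.2416, 0.0244]
ee_rot: [-50.1, -0.0, 1.7]
force: [0.7, 0.2, -1.3]
grip_width: 0.0124
```

View pics/s16.png

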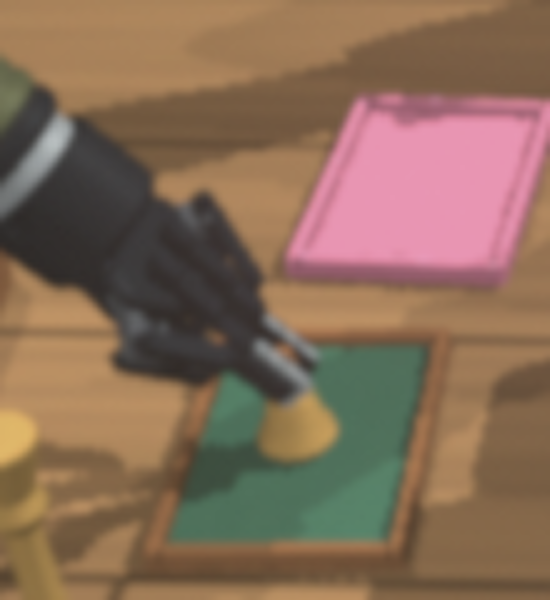

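```bash
python3 -m pendant '0 0.15 -0.13 0 0 0 -1;0 0.15 -0.13 0 0 0 -1;0 0.15 -0.13 0 0 0 -1';python3 -m pendant '0 0.15 -0.13 0 0 0 -1;0 0.15 -0.13 0 0 0 -1;0 0.15 -0.13 0 0 0 -1';python3 -m pendant '0 0.15 -0.13 0 0 0 -1;0 0.15 -0.13 0 0 0 -1;0 0.15 -0.13 0 0 0 -1'
python3 - <<'E'
from h import *
shot('scene','s17.png',(100,145,210,265),5)
E
```

```text
time: 17.27
tool_pos: [0.5299, -0.2413, 0.0217]
ee_rot: [-50.0, 0.0, 1.7]
force: [0.4, -0.1, -0.9]
grip_width: 0.0123
time: 17.52
tool_pos: [0.5301, -0.2414, 0.0198]
ee_rot: [-50.0, -0.0, 1.7]
force: [-0.0, 0.3, -0.7]
grip_width: 0.0124
time: 17.77
tool_pos: [0.5301, -0.2415, 0.0197]
ee_rot: [-50.0, -0.0, 1.7]
force: [-2.4, -0.4, 7.4]
grip_width: 0.0121
```

View pics/s17.png

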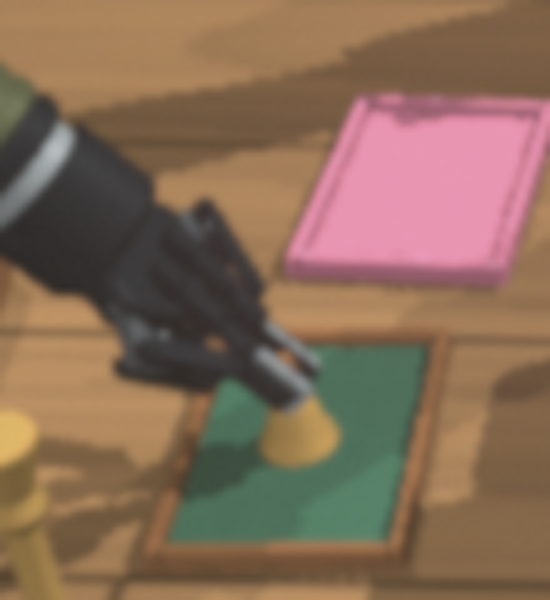

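```bash
python3 -m pendant '0 0 0 0 0 0 -0.6;0 0 0 0 0 0 -0.5;0 0 0 0 0 0 -0.3;0 0 0 0 0 0 -0.1;0 0 0 0 0 0 -0.1;0 -1 0 0 0 0 -0.1;0 -3 0 0 0 0 -0.1;0 -6 0 0 0 0 -0.1;0 -9 0 0 0 0 -0.1;0 -13 0 0 0 0 -0.1;0 -13 0 0 0 0 -0.1' 35
python3 - <<'E'
from h import *
shot('scene','s18.png',(100,145,210,265),5);shot('wrist','w18.png')
E
```

```text
time: 18.73
tool_pos: [0.5342, -0.3324, 0.1231]
ee_rot: [-50.5, -0.4, 1.3]
force: [1.0, -0.2, 0.6]
grip_width: 0.0386
```

View pics/s18.png

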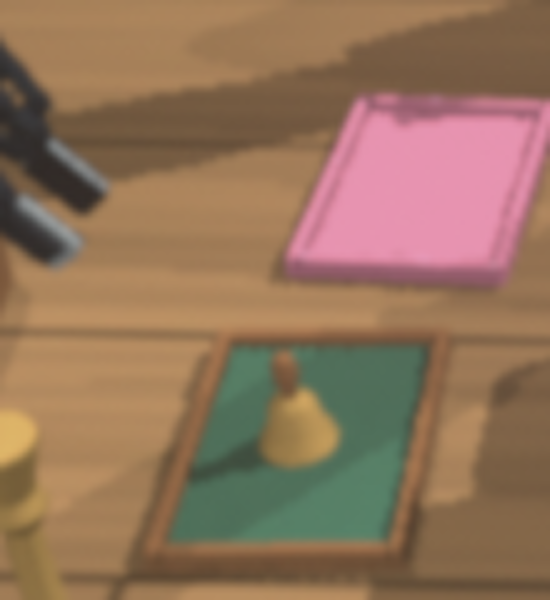

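View pics/w18.png

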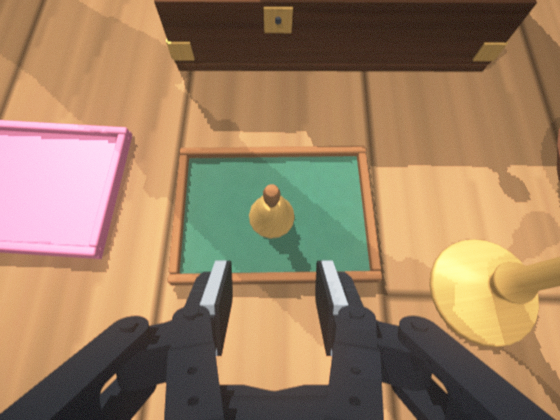

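Run:
```python
from h import *
print(hp(45,57,135),hp(100,61,135))
print('V',go([.47,-.10,.27],1.7,48))
print(go([.5,-.3,.26],1.7,44))
```

```text
[0.4523905 0.0860085 0.142    ] [0.454024  0.0310305 0.146    ]
V ([-5.65, 3.03, 27.26], [0.143, 0.0, 0.003])
([-3.2, -9.05, 11.2], [0.073, -0.0, 0.003])
```

```bash
python3 -m pendant '-1 -3 3.5 0.02 0 0 -0.1;-2 -6 7 0.04 0 0 -0.1;-3 -9 11 0.07 0 0 -0.1;-3.7 -7 14 0.09 0 0 -0.1;-4.4 -4.5 17 0.1 0 0 -0.1;-5 -2 20 0.12 0 0 -0.1;-5.6 0.5 23 0.14 0 0 -0.1;-5.6 3 27 0.14 0 0 -0.1;-5.6 3 27.2 0.14 0 0 -0.1;-5.6 3 27.2 0.14 0 0 -0.1' 35
python3 - <<'E'
from h import *
print(np.round(readout.state()['qpos'],1))
K=hp(45,57,135);T=tool()[1]
print(go(tcp(K,1.7,48),1.7,48),proj('wrist',K))
shot('wrist','w19.png');shot('scene','s19.png')
E
```

```text
time: 19.67
tool_pos: [0.4686, -0.0942, 0.2695]
ee_rot: [-42.0, 0.1, 2.1]
force: [1.4, -0.0, 0.2]
grip_width: 0.0384
[ 70.6  21.3 -42.9  92.  -26.7  97.2  31.2]
([-0.91, 26.76, 2.6], [-0.0, 0.004, -0.006]) [263.5918796  145.01297341]
```

View pics/w19.png

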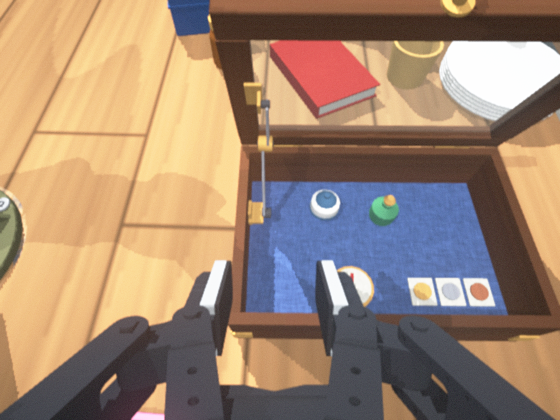

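View pics/s19.png

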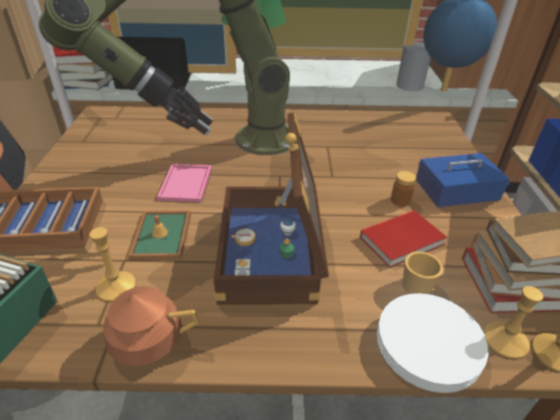

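```bash
python3 -m pendant '-0.2 3.5 0.5 0 0 0 -0.1;-0.4 7 1 0 0 0 -0.1;-0.6 10.5 1.5 0 0 0 -0.1;-0.8 14 2 0 0 0 -0.1;-1 17 2.6 0 0 0 -0.1;-1 17.8 2.6 0 0 0 -0.1;-1 17.8 2.6 0 0 0 -0.1;-1 17.8 2.6 0 0 0 -0.1' 35
python3 - <<'E'
from h import *
K=hp(45,57,135);T=tool()[1]
print(go(tcp(K,1.7,48),1.7,48),proj('wrist',K))
shot('wrist','w20.png')
E
```

```text
time: 20.43
tool_pos: [0.4559, 0.0487, 0.1695]
ee_rot: [-42.0, -0.0, 1.6]
force: [0.3, -0.1, 0.4]
grip_width: 0.0383
([-0.25, 9.42, 0.45], [-0.001, -0.001, 0.001]) [267.45234646 214.29561   ]
```

View pics/w20.png

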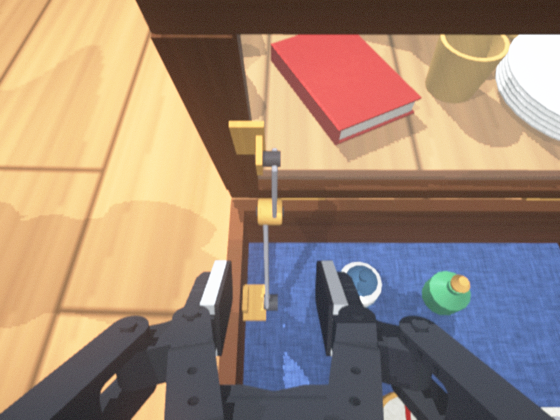

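```bash
python3 -m pendant '-0.2 2 0.3 0 0 0 -0.1;-0.4 4 0.6 0 0 0 -0.1;-0.4 6 0.6 0 0 0 -0.1;-0.4 6 0.6 0 0 0 -0.1;-0.4 6 0.6 0 0 0 -0.1' 35
python3 - <<'E'
from h import *
K=hp(45,57,135)
print(go(tcp(K,1.7,48),1.7,48),proj('wrist',K))
shot('wrist','w21.png')
E
```

```text
time: 20.9
tool_pos: [0.4505, 0.0976, 0.1342]
ee_rot: [-42.0, -0.0, 1.7]
force: [0.2, -0.4, 0.7]
grip_width: 0.0382
([0.15, 3.42, -0.2], [-0.0, -0.0, 0.001]) [273.62252687 265.61214106]
```

View pics/w21.png

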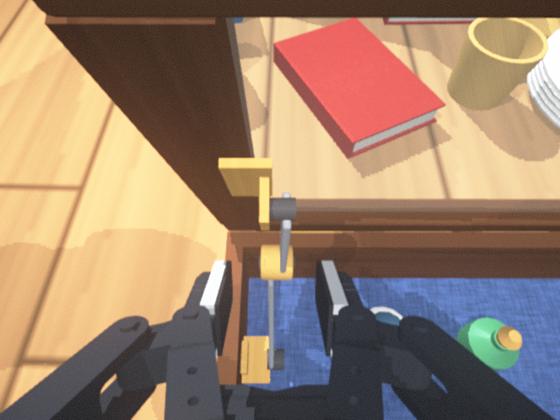

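```bash
python3 -m pendant '0.05 1 0 0 0 0 -0.1;0.05 2 0 0 0 0 -0.1;0.05 2.8 0 0 0 0 -0.1;0.05 2.8 0 0 0 0 -0.1;0.05 2.8 0 0 0 0 -0.1' 35
python3 - <<'E'
from h import *
shot('wrist','w22.png')
E
```

```text
time: 21.37
tool_pos: [0.4491, 0.1202, 0.1149]
ee_rot: [-42.0, 0.0, 1.8]
force: [-0.2, -1.0, -0.5]
grip_width: 0.0385
```

View pics/w22.png

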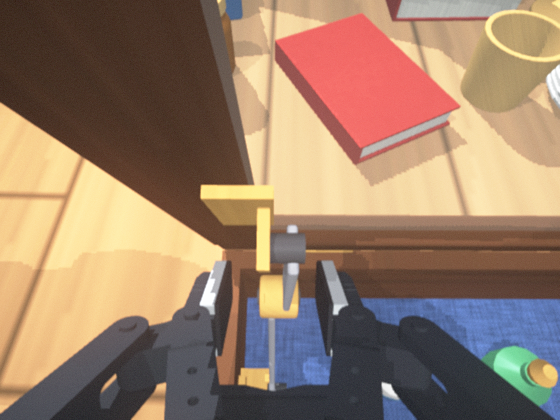

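```bash
python3 -m pendant '0.15 0 0 0 0 0 -0.1;0.15 0 0 0 0 0 -0.3;0.15 0 0 0 0 0 -1;0.15 0 0 0 0 0 -1;0.15 0 0 0 0 0 -1;0.15 0 0 0 0 0 -1' 50
python3 - <<'E'
from h import *
shot('wrist','w23.png')
E
```

```text
time: 21.92
tool_pos: [0.4513, 0.1193, 0.1153]
ee_rot: [-42.0, -0.0, 1.7]
force: [-0.9, -1.8, 3.1]
grip_width: 0.0146
```

View pics/w23.png

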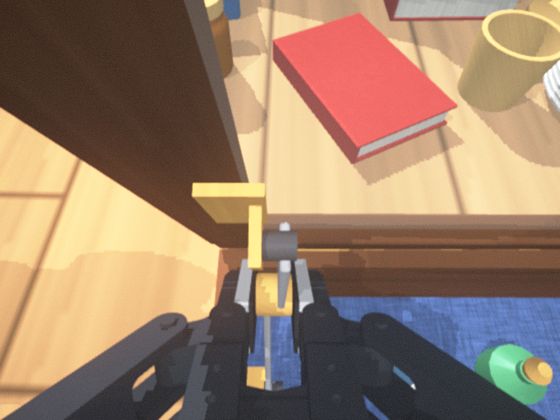

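```bash
python3 -m pendant '0 -0.5 -0.2 0 0 0 -1;0 -0.9 -0.45 0 0 0 -1;0 -1.4 -0.7 0 0 0 -1;0 -1.8 -1 0 0 0 -1;0 -2.2 -1.3 0 0 0 -1;0 -2.6 -1.6 0 0 0 -1;0 -2.6 -1.6 0 0 0 -1' 50
python3 - <<'E'
from h import *
shot('wrist','w24.png')
E
```

```text
time: 22.55
tool_pos: [0.452, 0.0897, 0.1205]
ee_rot: [-41.9, 0.0, 1.7]
force: [2.1, 3.7, -2.4]
grip_width: 0.0148
```

View pics/w24.png

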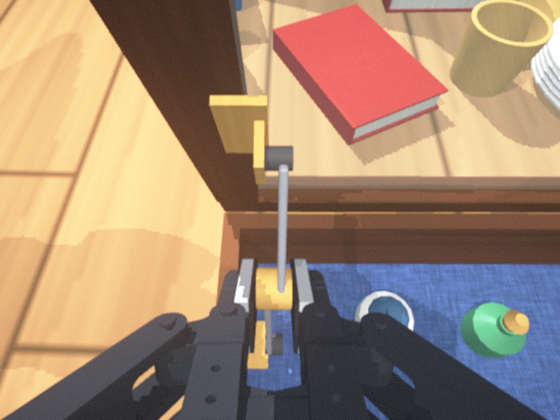

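Following well. Continue the arc from here (remaining to front +35 mm).

```bash
python3 -m pendant '0 -0.4 -0.35 0 0 0 -1;0 -0.75 -0.65 0 0 0 -1;0 -1.1 -1 0 0 0 -1;0 -1.4 -1.4 0 0 0 -1;0 -1.7 -1.8 0 0 0 -1;0 -2 -2.2 0 0 0 -1;0 -2.3 -2.7 0 0 0 -1;0 -2.3 -2.7 0 0 0 -1;0 -2.3 -2.7 0 0 0 -1' 50
python3 - <<'E'
from h import *
shot('wrist','w25.png');shot('scene','s25.png',(180,100,380,310),3.5)
E
```

```text
time: 23.35
tool_pos: [0.453, 0.0548, 0.116]
ee_rot: [-42.0, 0.0, 1.7]
force: [1.2, 1.9, -0.7]
grip_width: 0.0146
```

View pics/w25.png

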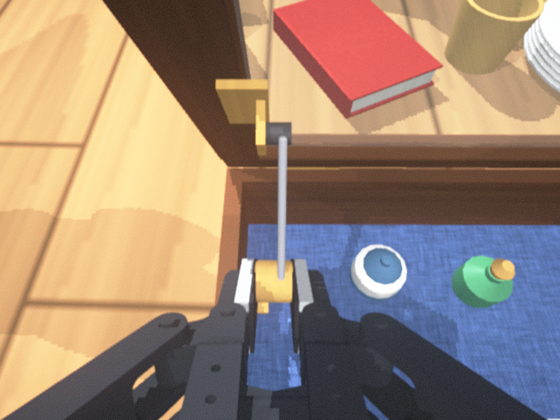

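View pics/s25.png

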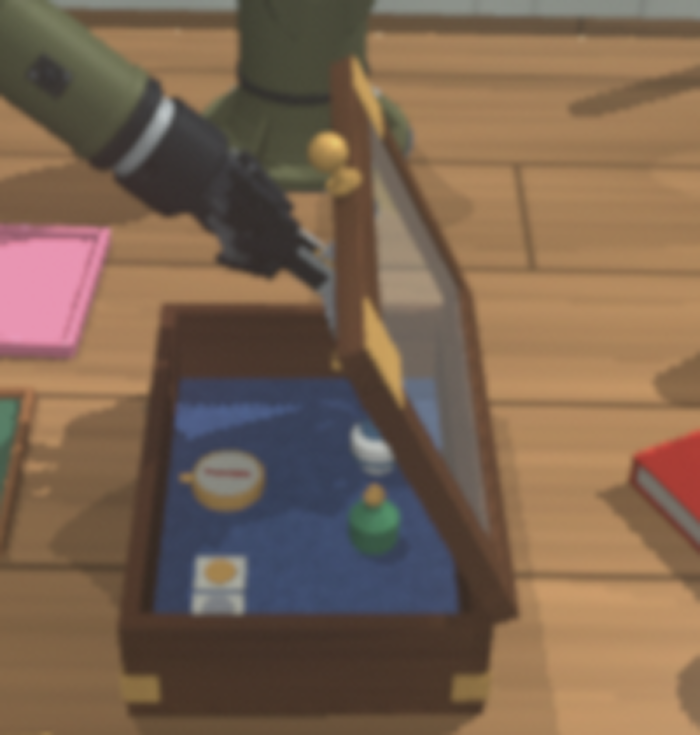

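```bash
python3 -m pendant '0 0 0 0 0 0 -0.5;0 0 0 0 0 0 -0.3;0 0 0 0 0 0 -0.2;0 0 0 0 0 0 -0.1;0 -1 0 0 0 0 -0.1;0 -4 0 0 0 0 -0.1;0 -8 0 0 0 0 -0.1;0 -12 0 0 0 0 -0.1;0 -16 0 0 0 0 0.1;0 -20 0 0 0 0 0.1;0 -22 0 0 0 0 0.1;0 -22 0 0 0 0 0.1' 50
python3 - <<'E'
from h import *
shot('wrist','w26.png');shot('scene','s26.png',(180,100,380,310),3.5);shot('top','t26.png',(225,110,425,260),4)
c=cam('wrist');
for a in (1.05,1.1,1.15,1.2):
  f=np.arcsin(9/254)+a;P=hp(254*np.cos(f),254*np.sin(f));print(a,P,[proj(n,P) for n in('wrist','scene','top')])
E
```

```text
time: 24.45
tool_pos: [0.4595, -0.1146, 0.2656]
ee_rot: [-42.3, -0.2, 1.3]
force: [-0.6, -0.5, -0.1]
grip_width: 0.0467
1.05 [0.58951936 0.01655052 0.30966529] [array([496.82131056,  32.70617338]), array([265.08189313, 147.21781128]), array([287.14330172, 161.76222494])]
1.1 [0.58918147 0.02792265 0.31530689] [array([496.02889387,  12.28338164]), array([270.4510375 , 144.91393005]), array([282.47990946, 161.14810724])]
1.15 [0.58883563 0.03956241 0.32037284] [array([494.57364838,  -7.25725461]), array([275.98252855, 142.83315542]), array([277.65896278, 160.59077329])]
1.2 [0.5884827  0.05144071 0.32485049] [array([492.48503604, -25.71008544]), array([281.65726863, 140.98540858]), array([272.69724753, 160.0930825 ])]
```

View pics/w26.png

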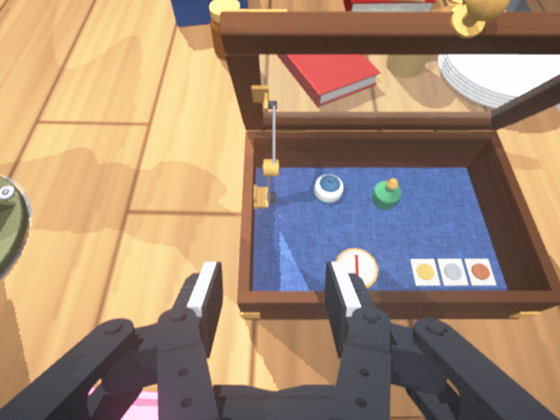

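View pics/s26.png

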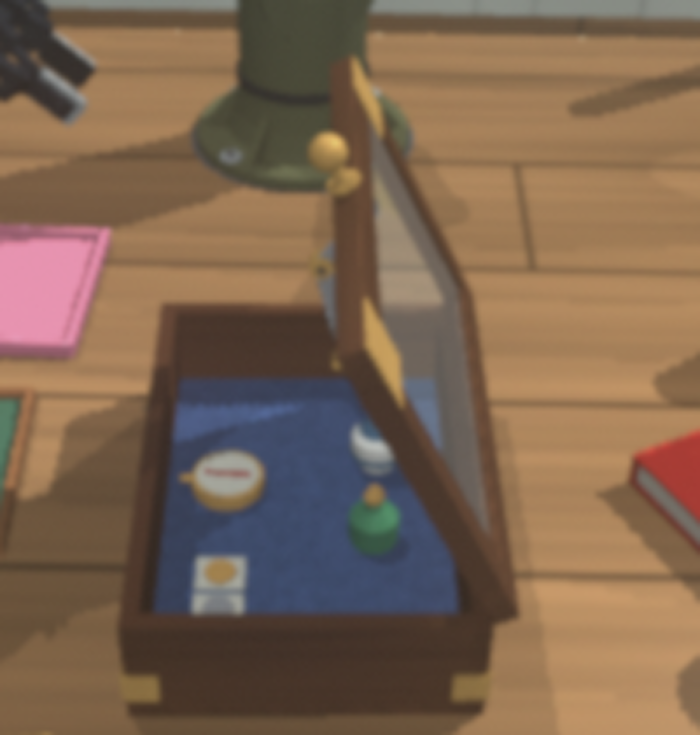

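View pics/t26.png

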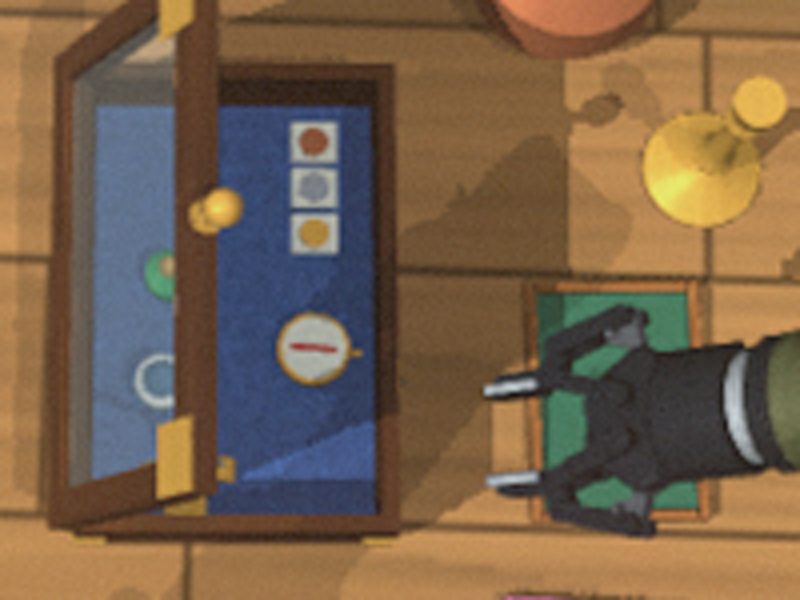

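Run:
```python
from h import *
print(go([.53,-.07,.42],1.7,15)); print(go([.59,.035,.37],1.7,0))
```

```text
([7.34, -7.83, 14.12], [-0.577, 0.0, -0.001])
([13.66, 3.17, 17.3], [-0.839, 0.001, -0.001])
```

```bash
python3 -m pendant '1.8 -2 3.5 -0.12 0 0 0.1;3.6 -4 7 -0.24 0 0 0.1;5.5 -6 10.5 -0.36 0 0 0.1;7.3 -7.8 14 -0.48 0 0 0.1;9 -5 15 -0.6 0 0 0.1;11 -2 16 -0.72 0 0 0.1;13 1.5 16.8 -0.83 0 0 0.1;13.7 3.2 17.3 -0.839 0 0 0.1;13.7 3.2 17.3 -0.839 0 0 0.1;13.7 3.2 17.3 -0.839 0 0 0.1;13.7 3.2 17.3 -0.839 0 0 0.1'
python3 - <<'E'
from h import *
f=np.arcsin(9/254)+1.13;P=hp(254*np.cos(f),254*np.sin(f))
print(P,go(tcp(P,1.7,0,.042),1.7,0),proj('wrist',P))
print(np.round(readout.state()['qpos'],1))
shot('wrist','w27.png')
E
```

```text
time: 25.52
tool_pos: [0.5901, 0.0347, 0.3693]
ee_rot: [-90.1, 0.1, 1.8]
force: [0.3, -0.2, 0.5]
grip_width: 0.0472
[0.58897487 0.03487624 0.31841638] ([-0.09, 9.29, 0.04], [0.002, 0.001, -0.002]) [270.03255279 216.65413058]
[ 34.   15.5 -51.1  73.3  12.1  96.8 -12.8]
```

View pics/w27.png

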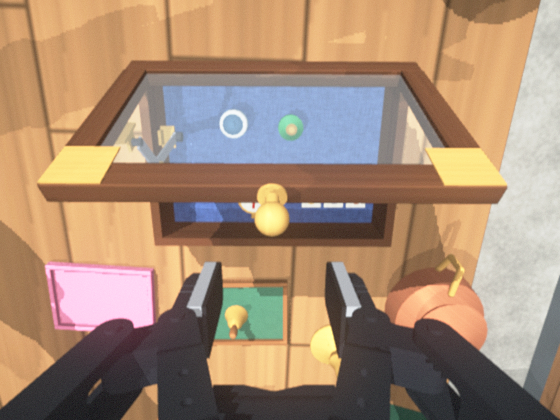

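```bash
python3 -m pendant '-0.2 3 0 0 0 0 0.1;-0.2 6 0 0 0 0 0.1;-0.2 8 0 0 0 0 0.1;-0.2 9.3 0 0 0 0 0.1;-0.2 9.3 0 0 0 0 0.1;-0.2 9.3 0 0 0 0 -0.2;-0.2 9.3 0 0 0 0 -1;-0.2 9.3 0 0 0 0 -1;-0.2 9.3 0 0 0 0 -1;-0.2 9.3 0 0 0 0 -1' 35
python3 - <<'E'
from h import *
shot('wrist','w28.png')
E
```

```text
time: 26.4
tool_pos: [0.5888, 0.0338, 0.279]
ee_rot: [-90.1, -0.0, 1.7]
force: [-4.8, -4.0, 6.8]
grip_width: 0.0216
```

View pics/w28.png

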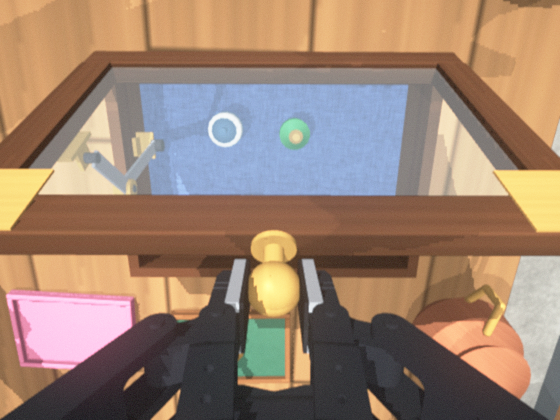

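Run:
```python
import numpy as np
f0=np.arcsin(9/254);f=lambda a:np.array([25.4*np.cos(f0+a),25.4*np.sin(f0+a)])
for a in list(np.arange(1.08,-.001,-.06))+[0]:
  d=f(a)-f(1.13);print(round(a,2),'ty',round(-d[1],2),'tz',round(-d[0],2))
```

```text
1.08 ty 0.53 tz -1.15
1.02 ty 1.24 tz -2.5
0.96 ty 2.03 tz -3.8
0.9 ty 2.9 tz -5.06
0.84 ty 3.84 tz -6.26
0.78 ty 4.85 tz -7.4
0.72 ty 5.93 tz -8.47
0.66 ty 7.07 tz -9.49
0.6 ty 8.27 tz -10.43
0.54 ty 9.52 tz -11.29
0.48 ty 10.82 tz -12.08
0.42 ty 12.17 tz -12.79
0.36 ty 13.56 tz -13.42
0.3 ty 14.98 tz -13.97
0.24 ty 16.43 tz -14.43
0.18 ty 17.91 tz -14.8
0.12 ty 19.41 tz -15.08
0.06 ty 20.92 tz -15.27
-0.0 ty 22.44 tz -15.37
0 ty 22.44 tz -15.37
```

```bash
python3 -m pendant '0 0.25 -0.6 0 0 0 -1;0 0.55 -1.15 0 0 0 -1;0 0.9 -1.8 0 0 0 -1;0 1.25 -2.5 0 0 0 -1;0 1.6 -3.15 0 0 0 -1;0 2 -3.8 0 0 0 -1;0 2.5 -4.4 0 0 0 -1;0 2.9 -5.05 0 0 0 -1;0 3.4 -5.7 0 0 0 -1;0 3.85 -6.25 0 0 0 -1;0 4.3 -6.8 0 0 0 -1;0 4.85 -7.4 0 0 0 -1;0 5.4 -7.95 0 0 0 -1;0 5.95 -8.5 0 0 0 -1;0 6.5 -9 0 0 0 -1;0 7.1 -9.5 0 0 0 -1;0 7.7 -10 0 0 0 -1;0 8.3 -10.4 0 0 0 -1;0 8.3 -10.4 0 0 0 -1' 35
python3 - <<'E'
from h import *
shot('wrist','w29.png')
E
```

```text
time: 28.03
tool_pos: [0.5915, -0.0719, 0.193]
ee_rot: [-90.1, 0.1, 1.6]
force: [-3.9, -4.2, 0.3]
grip_width: 0.0214
```

View pics/w29.png

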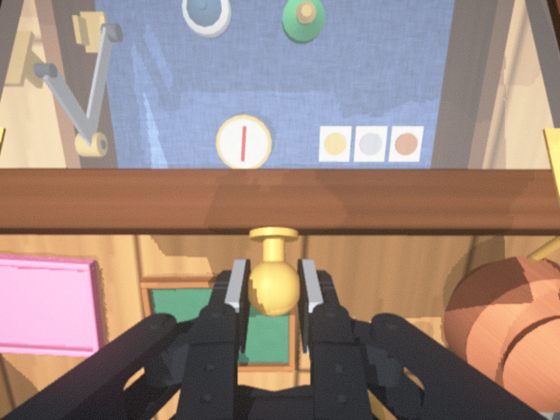

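```bash
python3 -m pendant '0 0.6 -0.45 0 0 0 -1;0 1.2 -0.9 0 0 0 -1;0 1.85 -1.3 0 0 0 -1;0 2.5 -1.7 0 0 0 -1;0 3.2 -2.05 0 0 0 -1;0 3.9 -2.4 0 0 0 -1;0 4.6 -2.7 0 0 0 -1;0 5.3 -3 0 0 0 -1;0 6 -3.3 0 0 0 -1;0 6.7 -3.6 0 0 0 -1;0 7.4 -3.8 0 0 0 -1;0 8.1 -4 0 0 0 -1;0 8.9 -4.2 0 0 0 -1;0 9.6 -4.4 0 0 0 -1;0 10.4 -4.5 0 0 0 -1;0 11.1 -4.65 0 0 0 -1;0 11.9 -4.75 0 0 0 -1;0 12.6 -4.85 0 0 0 -1;0 13.2 -4.9 0 0 0 -1;0 13.2 -4.9 0 0 0 -1' 35 ; python3 -m pendant '0 0.3 0 0 0 0 -1;0 0.5 -0.05 0 0 0 -1;0 0.5 -0.05 0 0 0 -1;0 0.5 -0.05 0 0 0 -1';python3 - <<'E'
from h import *
shot('wrist','w30.png')
E
```

```text
time: 29.75
tool_pos: [0.5927, -0.119, 0.0609]
ee_rot: [-90.0, 0.1, 1.7]
force: [-3.6, -3.6, -2.0]
grip_width: 0.0214
time: 30.08
tool_pos: [0.5928, -0.1192, 0.0572]
ee_rot: [-90.1, 0.1, 1.7]
force: [-4.8, -1.7, -2.6]
grip_width: 0.0214
```

View pics/w30.png

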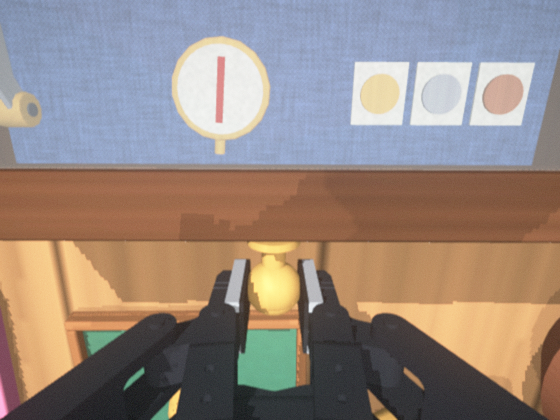

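Step down gently until the lid seats (upward force).

```bash
for i in 1; do python3 -m pendant '0 0.2 0 0 0 0 -1;0 0.2 0 0 0 0 -1;0 0.2 0 0 0 0 -1'; done; python3 -m pendant '0 0.2 0 0 0 0 -1;0 0.2 0 0 0 0 -1;0 0.2 0 0 0 0 -1'; python3 -m pendant '0 0.2 0 0 0 0 -1;0 0.2 0 0 0 0 -1;0 0.2 0 0 0 0 -1'
```

```text
time: 30.38
tool_pos: [0.5928, -0.1193, 0.0553]
ee_rot: [-90.1, 0.1, 1.7]
force: [-4.6, -2.5, -2.3]
grip_width: 0.0209
time: 30.63
tool_pos: [0.5928, -0.1194, 0.0537]
ee_rot: [-90.1, 0.1, 1.7]
force: [-4.5, -1.6, -0.0]
grip_width: 0.0215
time: 30.88
tool_pos: [0.5928, -0.1194, 0.0533]
ee_rot: [-90.1, 0.1, 1.7]
force: [-9.7, -1.9, 9.4]
grip_width: 0.022
```

```bash
python3 -m pendant '0 0 0 0 0 0 -0.2;0 0 0 0 0 0 0.1;0 0 0 0 0 0 0.1;0 0 0 0 0 0 0.1;0 0 0 0 0 0 0.1;0 -2 0 0 0 0 0.1;0 -5 0 0 0 0 0.1;0 -9 -1 0 0 0 0.1;0 -13 -4 0 0 0 0.1;0 -17 -8 0 0 0 0.1;0 -20 -12 0 0 0 0.1;0 -20 -16 0 0 0 0.1;0 -20 -16 0 0 0 0.1;0 -20 -16 0 0 0 0.1'
python3 - <<'E'
from h import *
shot('wrist','w31.png');shot('scene','s31.png');shot('top','t31.png',(225,110,425,260),4)
E
```

```text
time: 32.05
tool_pos: [0.5977, -0.2881, 0.2529]
ee_rot: [-90.3, -0.1, 1.1]
force: [-0.6, -0.8, -1.0]
grip_width: 0.0469
```

View pics/s31.png

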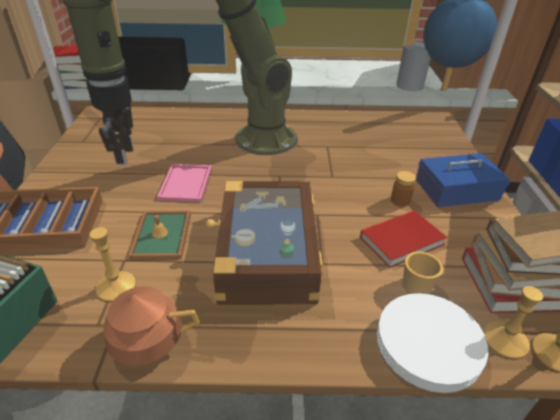

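View pics/t31.png

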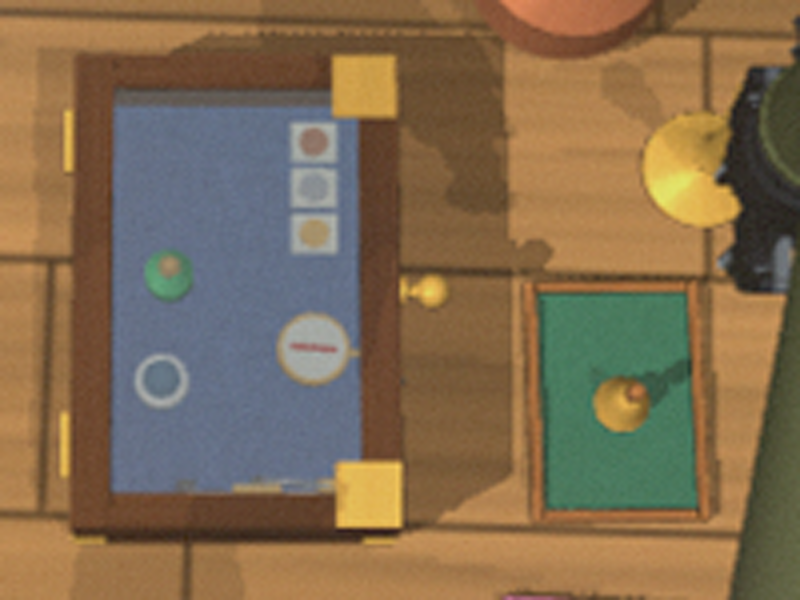

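View pics/w31.png

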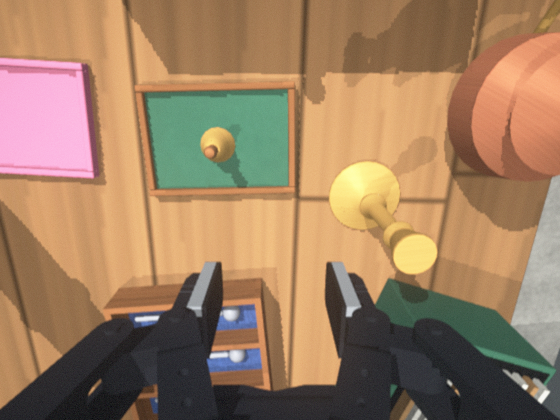

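```bash
python3 -m pendant '0 0 0 0 0 0 0.1;0 0 0 0 0 0 0.1;0 0 0 0 0 0 0.1'; python3 -c "
from station import bot
print(bot.sign_off())"
```

```text
time: 32.45
tool_pos: [0.5984, -0.2773, 0.2514]
ee_rot: [-90.0, 0.0, 1.9]
force: [0.8, 0.5, -0.2]
grip_width: 0.047
the job is handed in; nothing more can be done
None
```

The bell is standing upright in the green-lined wooden tray and the case is shut. I handed the job in at 32.5 s, and the hand-in reported no verdict.

- **Opening:** I raised the lid by its knob until the stay went over centre, then let go so it rested on the locked stay.
- **Bell:** I lifted it out with the tool tilted 40° to clear the lid. It was set down onto the tray floor under a light contact of about 7 N.
- **Closing:** I drew the knee up and forward until it folded and stayed folded. I then held the knob all the way down until the lid seated, pressing with about 9 N, and backed off.

**Final checks:** In the last pictures the knob and lid edges are at the same pixels as at the start. The pot, scent bottle, compass and candlestick stand where they did, and the robot is touching nothing.

**What disagreed:**
- **Short fingertips:** They end about 29 mm short of the reported TCP, by both cameras and by contact. Because of this, my first grip closed on top of the knob with about 6 N and missed it. I then worked with the grasp point about 48 mm behind the TCP.
- **Wrist-camera offset:** It showed things roughly 3–4 pixels to the side of where I predicted, so I centred the grasps by eye.
- **Bell in the grip:** It hung about 6° off upright while carried, and stood upright once it was set down.

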